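# Load and pin the baking-tube carrier

### The job

Get the baking-tube carrier ready for the washer: take the red-banded and the blue-banded steel tube off the sloping rest and stand each one, banded end up and fully down, in the well with the collar of its own colour. Then swing the yellow keeper bar fully shut over the tube tops, and push the black-headed pin down through the fork and the bar's end until its flange sits flush on the fork. Leave the green-banded tube and everything else on the bench where it is.

Things in the scene. Friction and masses are not known exactly. Their poses are not given: they have to be found in the camera images.
- carrier: Fixed aluminium carrier, base plate 110 x 310 x 8 mm. Origin at the base centre on the table, z up; y runs along the row: hinge post at y = +130 mm (22 mm diameter, 158 high), red-collared well at y = +50, blue-collared well at y = -40, fork at y = -125 (its upright at y = -150). At yaw 0 its -x side faces the robot.
- red_well (a point): Centre of the inner floor of the red-collared well, 8 mm above the table. The well is a round aluminium cup, inside diameter 32 mm, outside 38, with a coloured flared mouth 46 mm wide inside, 52 outside; its rim is 84 mm above this point (92 above the table).
- blue_well (a point): The same for the blue-collared well, 90 mm beside the red one.
- red_tube: Loose closed steel tube, 22 mm diameter, 140 mm long, 130 g, with a red band 5 to 21 mm below its top end. Origin at the centre of its plain (lower) end; its z axis runs along the tube to the banded end. At the start it lies in a groove of the rest, at 45 degrees, banded end up and leaning away from the robot (towards the rest's +x).
- blue_tube: The same with a blue band.
- green_tube: The same with a green band; it stays in the rest.
- rest: Fixed grey sloping rest, 250 mm wide along its y, with three grooves 85 mm apart (any tube may be in any groove). Origin under its centre on the table. Its plate, inclined 45 degrees and rising towards its +x, supports only the lower 88 mm of the tubes; white ribs 9 mm high stand beside the lower 82 mm of each tube; the upper 50 mm is free all round. Tube tops are about 137 mm above the table.
- keeper (a joint): Angle of the yellow keeper bar about the upright axis of the hinge post, rad: 0 = fully shut against its stop, lying over the wells with its end hole between the plates of the fork; grows (counter-clockwise from above) as the end swings to the carrier's +x, away from the robot, to 1.6. Stays where it is left; light friction (about 0.12 N m).
- keeper_hinge (a point): Point on the hinge axis at the bar's mid height, 165 mm above the table. The bar is 22 mm wide and 10 mm thick (underside 160 mm above the table; seated tubes reach 148).
- keeper_peg (a point): Top centre of the black upright peg on the bar for moving it: 14 mm diameter, 40 mm tall above the bar, 140 mm from the hinge axis; top 210 mm above the table.
- keeper_eye (a point): Centre of the top of the hole (15 mm diameter) in the bar's flat end, 255 mm from the hinge axis, 170 mm above the table; under fork_top when shut.
- fork_top (a point): Centre of the hole's mouth in the top face of the fork, 182 mm above the table. The fork is two level dark plates 34 x 44 mm, 6 mm thick, with holes of 15 mm diameter one above the other; the lower plate's underside is 34 mm below this point.
- pin: Loose headed pin, upright, 70 g: steel shank 10 mm diameter and 50 mm long with a tapered tip, dark flange 26 mm diameter and 5 mm thick, black cylindrical grip above it 18 mm diameter and 34 mm tall. Origin at the tip, z axis up towards the grip. At the start it stands in the pin stand, its flange on the stand's top.
- pin_flange (a point): Centre of the underside of the pin's flange, 50 mm above its tip.
- pin_stand: Fixed white block 70 x 70 x 58 mm with a hole of 15 mm that holds the pin. Origin under its centre.
- sugar_jar: Bystander: jar 66 mm diameter, 110 mm tall, origin at its underside.
- cup: Bystander: open steel cup 72 mm wide, 60 mm tall, origin at its underside.
- spatula: Bystander: spatula 240 mm long lying on the table.
- cake: Bystander: ring cake 140 mm wide, 48 mm tall, on the scale; origin at its underside.
- cake2: Bystander: the same on a wooden board.

How it is judged:
By the outcome, as a careful person would: the job done as asked, in the order asked, and still so for the second after the job is handed in, with the robot touching nothing.
It also fails if it takes over 72 s, if anything falls off the work surface, if the arm or the gripper's body presses on something with over 40 N, if the wrist force passes 120 N, or if a joint passes its speed limit or range.

### The arm

A 6-joint arm with a two-finger parallel gripper is mounted at the origin on the work surface. World frame = base frame: x ahead of the robot, y to its left, z up, the work surface at z = 0. Lengths are in mm, angles in rad, forces in N, time in s.
With the tool pointing down it reaches from about 275 to 1000 mm from the base axis. Payload 8.4 kg.
Tool frame: the origin (TCP) lies at the very end of the fingers, on their centre line; the grasp point (between the pads) lies 19 mm behind it; z points along the fingers, y is the line along which they close (so a half turn about z gives the same grasp; the last joint's range is limited). The gripper opens to 85 mm and grips with 20 to 120 N. Pads are 22 mm wide; open, the fingers measure 114 mm over their backs; the gripper's body (76 mm by 85 mm) begins 54 mm behind the grasp point. The pads swing forward as they close: fully open they stand 13 mm farther back than shut.
Start: joints at [1.324, 0.353, 1.633, -0, 1.155, -0.002], TCP at [151.475, 606.369, 231.281] pointing down, gripper open.
Joint ranges: [-2.63, 2.63], [-0.92, 2.1], [0.06, 2.66], [-1.3, 4.44], [0, 2.69], [-3.02, 3.02]. Speed limits (rad/s): [2.22, 2.22, 2.79, 3.14, 3.14, 3.14].

### API

Orientations are given as [roll, pitch, yaw] about the fixed x, y, z axes, in that order (R = Rz(yaw) Ry(pitch) Rx(roll)).
In Python, from rig import telemetry, imaging, r gives the robot as it stands. The module is installed in compiled form; this text tells all that it offers.
- The arm moves only by the tool step_arm, never from a script. Its argument "moves" is a list of rows, each a list of 3 entries, a list of its own where there are three numbers: the turn, a rotation vector about the tool's x, y, z scaled (see below), then the shift along the tool's x, y, z scaled (see below), then the opening, from -1 (shut) to 1 (fully open). A call has 1 to 8 rows; each row is the pose to reach, as a shift and turn from the pose commanded when the call began, along the tool's axes at that moment; what a row does not reach only later rows make up. The controller multiplies each number of a shift by 200 mm and each number of a turn by 45 degrees. A row lasts 1/10 s, in which the tool goes at most 50 mm and 8.59 degrees, less where a joint would pass 70% of its speed; a pose out of reach is approached as far as the arm can. A call with a number of a shift or a turn outside -1 to 1 is refused whole. A call with a gripper value outside its range is refused whole. The fingers move at their own pace and stop on an object; "squeeze" is the grip in N (left out, the last holds). Time passes only in rows, so rows that repeat a pose let the fingers close. It gives the time, the measured TCP pose, the force, the opening and the grip force at its end, in the units of the state.
- telemetry.sense(): the state, without advancing time (a new reading comes with each control period).
- imaging.grab_frame(name): name is "scene" or "side" or "wrist"; returns the picture (384x512x3 uint8, red, green, blue); there is no depth.
- imaging.calibration(name): a dict with "fx", "fy", "cx", "cy" (pixels), "cam_to_world" (4x4, takes a point from camera to world coordinates). Camera axes: x right, y up, looking along -z (the intrinsics and any distortion apply to the point x, -y, -z); pixel columns grow to the right and rows downward; lengths in mm; the calibration is good to about 2 mm. A picture is of the moment at which its call begins: read the wrist's pose just before it. calibration takes no time and is no camera call; for the wrist camera it gives the pose at the moment of the call.
- r.sign_off(): hands the job in; it is judged then, once.
Trained networks look in the newest picture that a camera, given by its name, has taken for a name from the list of things; names that differ only in an ending like _2 or _b are one class to them, and where a whole thing is asked for, a point or a joint stands for the part that bears it (a point fixed in the world has none). Each returns a list of dicts, best first, with "conf" (0 to 1); they miss things now and then, are a little off and sometimes report something else, mostly with a low value. They report only what shows in the picture. A call takes as long as a camera call.
- imaging.recognise(camera, name): "extent" ([left, top, width, height] in pixels, round what is visible of it).
- imaging.mark_of(camera, name): "xy" ([column, row] in pixels: a listed point, or the origin of a listed thing).
The state is a dict: "clock": time; "qpos": joint angles; "qvel": joint speeds; "joint_efforts": joint torques, N m; "eef_pos": TCP position; "tcp_rot": TCP orientation; "contact_force": force on the tool from outside, world axes, zero at the start; "wrist_torque": the same for the moment, N m; "opening": opening from 0.0 (shut) to 1.0 (fully open); "grasp_force": force on a finger pad.
Only numpy, scipy, OpenCV 4.12 (cv2) and the standard library are available. Lean on these libraries where they do the work, as an engineer would, in place of code of your own. Each camera call takes 0.05 s, during which the arm holds its last target. There are 200 camera calls.

## Working session

There is one attempt and no reset: what is moved stays moved. The work goes in short steps, Python scripts to look and compute and a tool call to move; the robot and the scene stay as the last step left them, time stands still between calls to the robot, and variables do not carry over. Pictures are saved under pics/ and viewed, at most 10 in all, crops included, and the job is handed in when it is done.

Besides the shell and the picture viewer there is one more tool, called after "Emit:" by a JSON object that holds its "method" and its "body". step_arm: Moves the arm, as the interface text tells. Its arguments: {"type":"object","properties":{"moves":{"type":"array"},"squeeze":{"type":"number"}},"required":["moves"]}

```bash
mkdir -p pics
cat > h.py <<'E'
import numpy as np, cv2
from scipy.spatial.transform import Rotation as R
from rig import telemetry, imaging, r
def grab(cam,fn=None):
    im=imaging.grab_frame(cam)
    if fn: cv2.imwrite('pics/'+fn,im[:,:,::-1])
    return im
def ray(cam,px,c=None):
    c=c or imaging.calibration(cam); T=np.array(c['cam_to_world'])
    d=np.array([(px[0]-c['cx'])/c['fx'],-(px[1]-c['cy'])/c['fy'],-1])
    d=T[:3,:3]@d; return T[:3,3],d/np.linalg.norm(d)
def onz(cam,px,z,c=None):
    o,d=ray(cam,px,c); return o+d*(z-o[2])/d[2]
def tri(rays):
    A=sum(np.eye(3)-np.outer(d,d) for o,d in rays); b=sum((np.eye(3)-np.outer(d,d))@o for o,d in rays)
    p=np.linalg.solve(A,b); return p,[round(float(np.linalg.norm(np.cross(p-o,d))),1) for o,d in rays]
def proj(cam,p,c=None):
    c=c or imaging.calibration(cam); T=np.linalg.inv(np.array(c['cam_to_world'])); q=T[:3,:3]@p+T[:3,3]
    return np.array([c['cx']+c['fx']*q[0]/-q[2], c['cy']-c['fy']*q[1]/-q[2]])
E
python3 - <<'E'
from h import *
s=telemetry.sense(); print(s)
for c in ('scene','side','wrist'):
    grab(c,c+'0.png'); k=imaging.calibration(c); print(c,{a:(np.round(b,2).tolist()) for a,b in k.items()})
a=[cv2.imread('pics/%s0.png'%c) for c in('scene','side')]
names=['red_well','blue_well','red_tube','blue_tube','green_tube','rest','carrier','keeper_hinge','keeper_peg','keeper_eye','fork_top','pin','pin_flange','pin_stand','sugar_jar','cup']
for n in names:
    for c in ('scene','side'):
        print(n,c,[(np.round(m['xy'],1).tolist(),round(m['conf'],2)) for m in imaging.mark_of(c,n)[:3]])
E
```

```text
{'clock': 0.0, 'qpos': array([ 1.32361133e+00,  3.53630950e-01,  1.63418657e+00, -4.04620628e-06,
        1.15521960e+00, -2.39529244e-03]), 'qvel': array([-0.00017252, -0.00180219, -0.00093603,  0.00023413,  0.00116848,
       -0.001803  ]), 'joint_efforts': array([ 2.20273971e-03, -6.05259347e+01, -3.42082036e+01,  2.92805826e-04,
        9.24711727e-03,  1.08581210e-05]), 'eef_pos': array([151.34302145, 605.87060822, 230.55000204]), 'tcp_rot': array([-3.14014819e+00,  2.39532333e-07,  2.89680459e+00]), 'contact_force': array([-0.12329194, -0.34715095, -0.09840341]), 'wrist_torque': array([ 0.06670066,  0.00259115, -0.0113701 ]), 'grasp_force': 0.0, 'opening': 1.0019173150382024}
scene {'fx': 487.84, 'fy': 487.84, 'cx': 254.49, 'cy': 195.05, 'cam_to_world': [[-0.23, -0.83, 0.51, 1381.0], [0.97, -0.2, 0.11, 177.19], [0.01, 0.53, 0.85, 1459.18], [0.0, 0.0, 0.0, 1.0]]}
side {'fx': 468.89, 'fy': 468.89, 'cx': 254.58, 'cy': 185.04, 'cam_to_world': [[1.0, 0.02, -0.03, 547.42], [-0.04, 0.74, -0.67, -793.95], [0.01, 0.67, 0.74, 1013.47], [0.0, 0.0, 0.0, 1.0]]}
wrist {'fx': 314.98, 'fy': 31
[... 1017 characters left out ...]
, 0.7)]
keeper_eye scene []
keeper_eye side [([306.4, 137.9], 0.89)]
fork_top scene [([276.2, 168.7], 0.95), ([352.8, 202.2], 0.67), ([260.8, 278.1], 0.67)]
fork_top side [([221.3, 153.7], 0.65), ([284.0, 254.5], 0.54), ([328.3, 192.0], 0.43)]
pin scene [([210.8, 226.7], 0.45)]
pin side [([283.4, 254.9], 0.62)]
pin_flange scene [([207.2, 218.5], 0.57)]
pin_flange side []
pin_stand scene [([211.3, 227.8], 0.87)]
pin_stand side [([284.4, 253.4], 0.84)]
sugar_jar scene [([171.1, 245.9], 0.72)]
sugar_jar side [([331.9, 288.0], 0.81)]
cup scene [([249.6, 165.3], 0.86), ([182.7, 170.5], 0.64), ([208.0, 223.4], 0.59)]
cup side [([174.1, 235.8], 0.78), ([164.0, 333.5], 0.74), ([282.4, 119.2], 0.69)]
```

View pics/scene0.png

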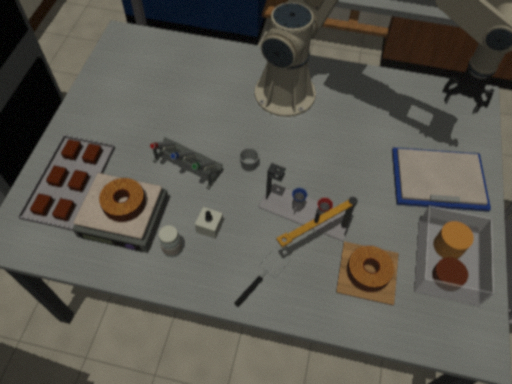

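View pics/side0.png

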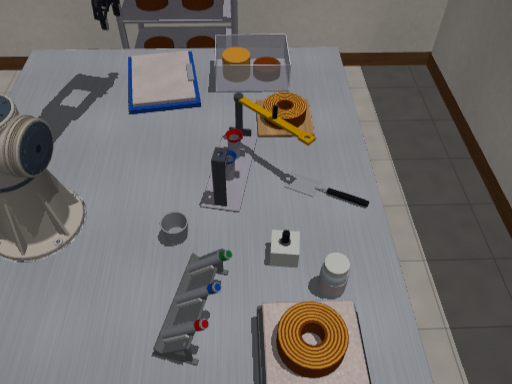

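The scene view shows the rest at (185,160) with red, blue and green tube tops from left to right, the pin stand at (208,222), the fork at (275,175), the wells at (299,195) and (324,205), and the bar open with its peg at (319,212). The side view agrees: tube tops are at (203,324), (215,288) and (226,255), the fork is at (219,155) and the hinge at (238,98).

Run:
```python
from h import *
from scipy.optimize import least_squares
C={c:imaging.calibration(c) for c in('scene','side')}
def fit(obs,x0):
    def f(p,full=False):
        Rz=R.from_euler('z',p[2]).as_matrix(); 
        return np.concatenate([proj(c,Rz@np.array(l)+[p[0],p[1],0],C[c])-px for c,l,px in obs])
    s=least_squares(f,x0,loss='soft_l1'); print(np.round(s.x,3),np.round(s.fun,1)); return s.x
print('wells',onz('scene',(322.6,204),92),onz('side',(233,135),92))
hp=[onz('side',(238.3,99),165),onz('scene',(350.4,201),165)];print('hinge',hp)
o=[('scene',(0,130,165),(350.4,200)),('side',(0,130,165),(238.3,99.5)),('scene',(0,-125,182),(276.2,168.7)),('side',(0,-125,182),(221.3,153.7)),
('scene',(0,50,92),(324,203)),('side',(0,50,92),(234,134)),('scene',(0,-40,92),(299.5,194)),('side',(0,-40,92),(229,157))]
fit(o,[hp[0][0],hp[0][1]-130,0])
print('peg',tri([ray('scene',(319.1,212.5)),ray('side',(276,104.7))]),'eye',onz('side',(306.4,137.9),170))
print('pin',tri([ray('scene',(210.8,226.7)),ray('side',(283.4,254.9))]))
print('pingrip top',tri([ray('scene',(207.5,211)),ray('side',(286,233))]))
for n,a,b in (('red',(155,146),(205,324)),('blue',(174,155),(216,288)),('green',(196,166),(226.5,254.5))):
    print(n,tri([ray('scene',a),ray('side',b)]))
print('rest',onz('scene',(182.1,169.4),0),onz('side',(199.6,310.8),0))
```

```text
wells [534.40802725 227.41162005  92.        ] [531.24849154 234.1481052   92.        ]
hinge [array([548.87644327, 308.71606451, 165.        ]), array([548.50675386, 307.16097792, 165.        ])]
[ 5.24057e+02  1.83148e+02 -1.84000e-01] [ 1.2  1.1 -0.3 -1.  -0.2  1.5 -0.7  1.   0.1  1.  -0.3  1.4 -1.1  0.4
 -1.  -0.2]
peg (array([647.67339148, 215.61409923, 218.59021537]), [3.6, 3.6]) eye [728.15159058 130.67303076 170.        ]
pin (array([ 6.55513440e+02, -1.23757659e+02, -5.83634544e-01]), [1.1, 1.1])
pingrip top (array([ 655.02629552, -128.77973626,  101.90102594]), [1.8, 1.8])
red (array([ 469.4249011 , -367.07454858,  130.36654563]), [4.1, 4.1])
blue (array([ 491.54287718, -290.39218388,  134.72198566]), [2.4, 2.4])
green (array([ 514.19343312, -206.20718802,  131.85494256]), [1.2, 1.2])
rest [ 453.05689371 -288.29048421    0.        ] [ 448.00728083 -274.0405722     0.        ]
```

```bash
cat >> h.py <<'E'
import pickle, os, sys
def load():
    if os.path.exists('cmd.pkl'): return pickle.load(open('cmd.pkl','rb'))
    return np.array([151.475,606.369,231.281]), R.from_euler('xyz',[np.pi,0,2.8968])
def plan(wps,save=True,n=3):
    """each wp = (pos,Rot or None): prints turn, shift, rows per call; keeps the commanded pose"""
    p,q=load()
    for P,Q in wps:
        Q=q if Q is None else Q; P=np.array(P,float)
        while True:
            t=(q.inv()*Q).as_rotvec()/(np.pi/4); s=q.inv().apply(P-p)/200
            k=max(1,np.abs(np.r_[t,s]).max()/.98, np.linalg.norm(t)*45/8.59/8, np.linalg.norm(s)*200/50/8)
            k=1 if k==1 else np.ceil(k*1.0001)
            tr=np.round(t/k,n); sr=np.round(s/k,n)
            rows=int(np.ceil(max(np.linalg.norm(sr)*4,np.linalg.norm(tr)*45/8.59)-1e-6))
            p=p+q.apply(sr*200); q=q*R.from_rotvec(tr*np.pi/4)
            print(tr.tolist(),sr.tolist(),'rows',rows,'->',np.round(p,1).tolist())
            if k==1: break
    if save: pickle.dump((p,q),open('cmd.pkl','wb'))
def down(yaw): # tool down, tool y = left when yaw=0
    return R.from_euler('z',yaw)*R.from_euler('y',np.pi)
E
python3 -c "
from h import *
plan([((500,185,350),down(-.18))],n=2)"
```

```text
[0.0, -0.0, -0.03] [-0.73, -0.54, -0.2] rows 4 -> [266.9, 466.2, 271.3]
[0.0, -0.0, -0.03] [-0.72, -0.56, -0.2] rows 4 -> [382.9, 325.3, 311.3]
[0.0, -0.0, -0.02] [-0.71, -0.57, -0.19] rows 4 -> [499.7, 185.7, 349.3]
```

Emit:
{"method": "step_arm", "body": {"moves": [[[0,0,-0.03],[-0.73,-0.54,-0.2],1],[[0,0,-0.03],[-0.73,-0.54,-0.2],1],[[0,0,-0.03],[-0.73,-0.54,-0.2],1],[[0,0,-0.03],[-0.73,-0.54,-0.2],1],[[0,0,-0.03],[-0.73,-0.54,-0.2],1]]}}

```text
clock: 2.25
eef_pos: [269.4, 463.7, 272.7]
tcp_rot: [3.141, 0.002, 2.917]
contact_force: [-0.6, -0.2, -0.3]
opening: 1.003
grasp_force: 0.0
```

Emit:
{"method": "step_arm", "body": {"moves": [[[0,0,-0.03],[-0.72,-0.56,-0.2],1],[[0,0,-0.03],[-0.72,-0.56,-0.2],1],[[0,0,-0.03],[-0.72,-0.56,-0.2],1],[[0,0,-0.03],[-0.72,-0.56,-0.2],1],[[0,0,-0.03],[-0.72,-0.56,-0.2],1]]}}

```text
clock: 2.75
eef_pos: [385.3, 323.4, 312.5]
tcp_rot: [3.141, 0.002, 2.941]
contact_force: [0.5, 0.1, 0.8]
opening: 0.997
grasp_force: 0.0
```

Emit:
{"method": "step_arm", "body": {"moves": [[[0,0,-0.02],[-0.71,-0.57,-0.19],1],[[0,0,-0.02],[-0.71,-0.57,-0.19],1],[[0,0,-0.02],[-0.71,-0.57,-0.19],1],[[0,0,-0.02],[-0.71,-0.57,-0.19],1],[[0,0,-0.02],[-0.71,-0.57,-0.19],1],[[0,0,-0.02],[-0.71,-0.57,-0.19],1]]}}

```text
clock: 3.35
eef_pos: [499.7, 186.1, 348.9]
tcp_rot: [3.141, -0.001, 2.958]
contact_force: [-0.0, 0.1, -0.6]
opening: 0.998
grasp_force: 0.0
```

Run:
```python
from h import *
s=telemetry.sense(); print(s['clock'],s['eef_pos'],s['tcp_rot'],s['qpos'],load()[0])
c=imaging.calibration('wrist'); pickle.dump(c,open('cw1.pkl','wb'));grab('wrist','w1.png')
for n in ['red_well','blue_well','keeper_hinge','keeper_peg','keeper_eye','fork_top']:
    print(n,[(np.round(m['xy'],1).tolist(),round(m['conf'],2)) for m in imaging.mark_of('wrist',n)[:3]])
```

```text
3.35 [499.68659984 186.08863489 348.85622538] [ 3.14127031e+00 -8.52892859e-04  2.95838611e+00] [ 3.53227298e-01  1.13713573e-01  1.68116129e+00  7.31148092e-04
  1.34728620e+00 -1.03452462e+00] [499.70932966 185.66992553 349.281     ]
red_well [([296.9, 150.9], 0.84), ([252.1, 340.1], 0.18)]
blue_well [([239.4, 147.2], 0.55), ([296.3, 150.6], 0.51), ([85.8, 84.8], 0.37)]
keeper_hinge [([384.5, 180.3], 0.65), ([145.0, 185.7], 0.25)]
keeper_peg [([315.0, 298.7], 0.6)]
keeper_eye [([255.5, 340.6], 0.74), ([317.2, 297.7], 0.61), ([265.5, 151.5], 0.52)]
fork_top [([145.4, 183.9], 0.66)]
```

View pics/w1.png

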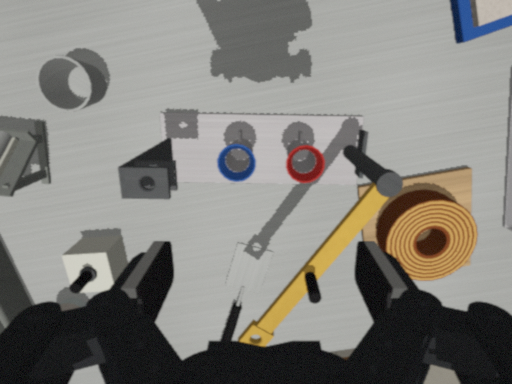

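The wrist view shows the fork hole near (146,184), the blue collar at (237,162), the red collar at (305,164), the hinge top near (389,182), the peg top at (316,297) and the eye at (255,340). The pin grip is at (88,275).

Run:
```python
from h import *
from scipy.optimize import least_squares
c=pickle.load(open('cw1.pkl','rb'))
im=cv2.imread('pics/w1.png'); hsv=cv2.cvtColor(im,cv2.COLOR_BGR2HSV)
def blob(m,box):
    x0,y0,x1,y1=box; k=np.zeros_like(m); k[y0:y1,x0:x1]=m[y0:y1,x0:x1]
    pts=cv2.findNonZero(cv2.morphologyEx(k,cv2.MORPH_OPEN,np.ones((2,2),np.uint8))); h=cv2.convexHull(pts); return cv2.fitEllipse(h)
blue=cv2.inRange(hsv,(100,120,60),(130,255,255)); red=cv2.inRange(hsv,(0,130,90),(8,255,255))|cv2.inRange(hsv,(172,130,90),(180,255,255))
eb=blob(blue,(205,130,270,195)); er=blob(red,(275,130,335,195)); print(eb,er)
# fork hole: dark blob within dark plate
g=cv2.cvtColor(im,cv2.COLOR_BGR2GRAY)[174:196,134:160]; print(g[::2,::2])
obs=[((0,50,92),er[0],2),((0,-40,92),eb[0],2),((0,-125,182),(146.5,184),1)]
def f(p):
    Rz=R.from_euler('z',p[2]).as_matrix()
    return np.concatenate([w*(proj('wrist',Rz@np.array(l)+[p[0],p[1],0],c)-px) for l,px,w in obs])
s=least_squares(f,[524,183,-.18]); print(np.round(s.x,4),np.round(s.fun,2))
Rz=R.from_euler('z',s.x[2])
for n,l in(('red',(0,50,92)),('blue',(0,-40,92)),('fork',(0,-125,182)),('hinge',(0,130,165))):
    P=Rz.apply(l)+[s.x[0],s.x[1],0]; print(n,np.round(P,1),[np.round(proj(k,P,c if k=='wrist' else None),1) for k in('wrist','scene','side')])
print('fork direct',onz('wrist',(146.5,184),182,c),'wells',onz('wrist',er[0],92,c),onz('wrist',eb[0],92,c))
print('peg',onz('wrist',(316,297),210,c),'eye',onz('wrist',(255.5,340),170,c))
print('pin top',onz('wrist',(88,275),97,c))
pickle.dump(s.x,open('carrier.pkl','wb'))
plan([((455,-275,330),down(-.27))],n=2)
```

```text
((237.1943817138672, 163.1407928466797), (36.26251983642578, 36.576988220214844), 125.38912200927734) ((306.03314208984375, 164.53614807128906), (37.093994140625, 37.37347412109375), 85.57710266113281)
[[92 91 96 92 91 93 89 92 93 93 92 93 92]
 [92 91 93 92 83 69 67 68 82 92 91 93 92]
 [96 95 91 80 55 53 53 46 53 76 92 96 97]
 [94 91 81 58 51 50 47 53 50 51 83 92 93]
 [90 93 82 58 45 50 48 51 49 53 69 91 92]
 [91 89 81 62 44 50 51 60 55 52 65 90 93]
 [90 91 89 70 52 66 84 92 77 78 79 86 91]
 [95 88 91 82 71 56 61 77 73 71 85 93 93]
 [93 91 91 90 86 76 69 68 67 82 91 90 92]
 [91 94 91 93 94 92 91 90 90 93 94 95 93]
 [94 94 94 95 93 93 94 93 93 94 92 92 91]]
[ 5.243347e+02  1.876000e+02 -2.000000e-01] [-0.54 -0.19 -0.32  0.33  1.36 -0.41]
red [534.3 236.6  92. ] [array([305.8, 164.4]), array([325.4, 204.5]), array([234. , 134.4])]
blue [516.4 148.4  92. ] [array([237. , 163.3]), array([299.8, 194.6]), array([227.9, 155.6])]
fork [499.5  65.1 182. ] [array([147.9, 183.6]), array([277.6, 170.1]), array([220. , 153.4])]
hinge [550.2 315.  165. ] [array([387.5, 182.5]), array([352.8, 202. ]), array([238.7,  97.7])]
fork direct [499.67606533  63.57397711 182.        ] wells [534.45951674 236.9334753   92.        ] [516.20961315 148.64993223  92.        ]
peg [647.42779455 216.2891774  210.        ] eye [730.34230532 133.61125925 170.        ]
pin top [639.61280209 -98.86193964  97.        ]
[0.0, -0.0, 0.04] [-0.07, -0.77, 0.03] rows 4 -> [485.6, 31.7, 343.3]
[0.0, -0.0, 0.04] [-0.09, -0.77, 0.03] rows 4 -> [470.6, -122.6, 337.3]
[0.0, -0.0, 0.03] [-0.11, -0.76, 0.04] rows 4 -> [455.1, -275.4, 329.3]
```

Emit:
{"method": "step_arm", "body": {"moves": [[[0,0,0.04],[-0.07,-0.77,0.03],1],[[0,0,0.04],[-0.07,-0.77,0.03],1],[[0,0,0.04],[-0.07,-0.77,0.03],1],[[0,0,0.04],[-0.07,-0.77,0.03],1]]}}

```text
clock: 4.1
eef_pos: [484.6, 27.8, 343.2]
tcp_rot: [-3.14, 0.0, 2.925]
contact_force: [-0.7, 0.6, -1.0]
opening: 0.998
grasp_force: 0.0
```

Emit:
{"method": "step_arm", "body": {"moves": [[[0,0,0.04],[-0.09,-0.77,0.03],1],[[0,0,0.04],[-0.09,-0.77,0.03],1],[[0,0,0.04],[-0.09,-0.77,0.03],1],[[0,0,0.04],[-0.09,-0.77,0.03],1]]}}

```text
clock: 4.5
eef_pos: [470.0, -126.3, 337.2]
tcp_rot: [-3.14, 0.0, 2.893]
contact_force: [-1.1, -0.4, -1.2]
opening: 1.001
grasp_force: 0.0
```

Emit:
{"method": "step_arm", "body": {"moves": [[[0,0,0.03],[-0.11,-0.76,0.04],1],[[0,0,0.03],[-0.11,-0.76,0.04],1],[[0,0,0.03],[-0.11,-0.76,0.04],1],[[0,0,0.03],[-0.11,-0.76,0.04],1],[[0,0,0.03],[-0.11,-0.76,0.04],1],[[0,0,0.03],[-0.11,-0.76,0.04],1]]}}

```text
clock: 5.1
eef_pos: [455.5, -274.1, 329.2]
tcp_rot: [3.141, -0.0, 2.874]
contact_force: [-0.2, 0.4, -0.3]
opening: 0.996
grasp_force: 0.0
```

Run:
```python
from h import *
s=telemetry.sense(); print(s['clock'],s['eef_pos'],s['tcp_rot'],s['qpos'])
c=imaging.calibration('wrist'); pickle.dump(c,open('cw2.pkl','wb'));grab('wrist','w2.png')
for n in ['rest','red_tube','blue_tube','green_tube','pin','pin_flange','pin_stand']:
    print(n,[(np.round(m['xy'],1).tolist(),round(m['conf'],2)) for m in imaging.mark_of('wrist',n)[:3]])
```

```text
5.1 [ 455.50335349 -274.06290014  329.22435142] [ 3.14079725e+00 -2.20718722e-04  2.87395681e+00] [-5.44922783e-01  1.23509888e-01  1.71213162e+00  7.29967360e-04
  1.30638124e+00 -1.84827410e+00]
rest [([261.4, 136.9], 0.72), ([339.4, 292.2], 0.45)]
red_tube [([196.3, 100.5], 0.75)]
blue_tube [([260.8, 98.3], 0.88)]
green_tube []
pin [([382.1, 231.4], 0.71), ([325.2, 99.8], 0.16)]
pin_flange [([397.3, 246.2], 0.61)]
pin_stand [([379.0, 231.8], 0.71)]
```

View pics/w2.png

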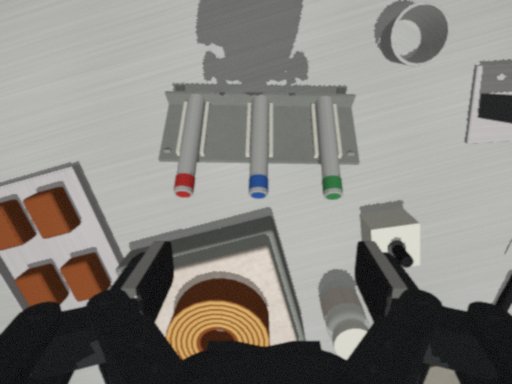

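The view shows the red, blue and green bands at (184,184), (259,184) and (333,185), with tube lower ends near (195,97), (261,97) and (325,98). The pin grip top is near (402,255).

Run:
```python
from h import *
from scipy.optimize import least_squares
c=pickle.load(open('cw2.pkl','rb')); cam=np.array(c['cam_to_world'])[:3,3]
im=cv2.imread('pics/w2.png'); hsv=cv2.cvtColor(im,cv2.COLOR_BGR2HSV)
M={'red':cv2.inRange(hsv,(0,130,60),(8,255,255))|cv2.inRange(hsv,(172,130,60),(180,255,255)),'blue':cv2.inRange(hsv,(100,120,40),(130,255,255)),'green':cv2.inRange(hsv,(45,90,30),(90,255,255))}
cen={}
for k,x in(('red',184),('blue',259),('green',333)):
    m=M[k].copy(); m[:,:x-20]=0;m[:,x+20:]=0;m[:165]=0;m[:205][205-1:]=0; m[205:]=0
    mo=cv2.moments(m,True); cen[k]=np.array([mo['m10']/mo['m00'],mo['m01']/mo['m00']]); print(k,cen[k],mo['m00'])
bot={'red':(196.3,100.5),'blue':(260.8,98.3)}
def pt(p,i,s,off):
    a=p[2]; X=np.array([np.cos(a),np.sin(a),0]); Y=np.array([-np.sin(a),np.cos(a),0]); u=(X+[0,0,1])/2**.5
    P=np.array([p[0],p[1],p[3]])+Y*85*i+u*s
    d=cam-P; d-=u*(d@u); return P+off*d/np.linalg.norm(d)
def f(p): return np.concatenate([proj('wrist',pt(p,i,127,8.6),c)-cen[k] for k,i in(('red',-1),('blue',0),('green',1))]+[.3*(proj('wrist',pt(p,i,0,0),c)-bot[k]) for k,i in(('red',-1),('blue',0))]+[[(p[3]-30)*.2]])
s=least_squares(f,[400,-270,-.25,30]); print(np.round(s.x,3),np.round(s.fun,2))
pickle.dump(s.x,open('rest.pkl','wb'))
for k,i in(('red',-1),('blue',0),('green',1)):
    P=pt(s.x,i,127,5); print(k,'top',np.round(pt(s.x,i,140,0),1),[np.round(proj(q,P),1) for q in('scene','side')])
    print('   bottom px', np.round(proj('wrist',pt(s.x,i,0,0),c),1))
g=cv2.cvtColor(im,cv2.COLOR_BGR2GRAY)[234:272,380:418]; print(g[::2,::2])
print('pin',[np.round(onz('wrist',px,z,c),1) for px,z in(((402,256),97),((397.3,246.2),58),((382.1,231.4),0))])
```

```text
red [184.25287356 182.83141762] 261.0
blue [258.0244898  183.84897959] 245.0
green [331.84860558 184.84462151] 251.0
[ 4.03776e+02 -2.64237e+02 -2.83000e-01  3.79200e+01] [ 0.56 -0.15  0.11 -0.22 -0.59 -0.05 -0.01  0.12 -0.29  1.09  1.58]
red top [ 475.1 -373.5  136.9] [array([154.2, 145.2]), array([200.3, 323.4])]
   bottom px [196.3 100.9]
blue top [ 498.8 -291.9  136.9] [array([174.7, 155.1]), array([212.9, 287.3])]
   bottom px [259.8 101.9]
green top [ 522.6 -210.2  136.9] [array([195.6, 165.3]), array([224.2, 255. ])]
   bottom px [323.3 102.9]
[[218 217 218 219 218 218 218 219 218 217 218 217 217 218 217 218 217 217
  218]
 [219 218 219 218 219 217 219 211 207 212 214 217 219 218 217 218 218 217
  216]
 [218 218 218 220 217 217 202 157 141 152 172 214 217 217 218 218 217 217
  217]
 [218 218 219 218 218 195 133 106  89  90 136 206 217 217 217 218 216 217
  215]
 [218 217 218 218 211 150  69  50  50  52  53 138 188 214 216 217 217 218
  217]
 [218 218 219 216 171  70  53  48  44  40  44  65 140 210 218 217 217 216
  217]
 [215 218 218 210 102  82  55  30  14  11  13  48 109 199
[... 400 characters left out ...]
7  22  19 109 202 216
  216]
 [ 87  86  90  72  37  26  29  32  20  17   5  23  32  38  33  42 150 214
  218]
 [ 87  89  86  86  62  23  24  24  23  15  24  33  37  35  38  29  87 199
  216]
 [ 90  89  86  89  81  47  25  24  23  22  25  31  36  33  30  32  94 201
  217]
 [ 88  88  87  87  90  75  35  25  27  27  34  43  33  27  33  52 156 211
  212]
 [ 78  87  88  89  90  89  67  30  25  26  39  76  76  58  76 136 186 190
  187]
 [ 53  88  87  87  89  84  82  55  29  22  30  57 143 169 172 180 181 180
  180]
 [ 27  73  88  90  89  88  90  81  38  26  25  29  81 167 181 181 179 181
  180]]
pin [array([ 646.5, -131.2,   97. ]), array([ 656. , -123.1,   58. ]), array([ 660.5, -125.5,    0. ])]
```

```bash
cat >> h.py <<'E'
def tube(i):
    p=pickle.load(open('rest.pkl','rb')); a=p[2]; X=np.array([np.cos(a),np.sin(a),0]); Y=np.array([-np.sin(a),np.cos(a),0]); u=(X+[0,0,1])/2**.5
    return np.array([p[0],p[1],p[3]])+Y*85*i, u
def along(yaw): return R.from_euler('z',yaw)*R.from_euler('y',-3*np.pi/4)
E
python3 - <<'E'
from h import *
b,u=tube(-1); yaw=-.283
plan([(b+u*200,along(yaw))],n=2)
E
```

```text
[-0.0, 0.5, 0.01] [-0.22, -0.22, 0.37] rows 3 -> [485.9, -329.5, 255.3]
[-0.01, 0.5, 0.01] [-0.35, -0.23, 0.27] rows 3 -> [515.6, -385.9, 178.7]
```

Emit:
{"method": "step_arm", "body": {"moves": [[[0,0.5,0.01],[-0.22,-0.22,0.37],0.5],[[0,0.5,0.01],[-0.22,-0.22,0.37],0.5],[[0,0.5,0.01],[-0.22,-0.22,0.37],0.5],[[0,0.5,0.01],[-0.22,-0.22,0.37],0.5]]}}

```text
clock: 5.9
eef_pos: [486.5, -329.5, 250.8]
tcp_rot: [3.141, -0.401, 2.866]
contact_force: [0.7, -0.8, 0.0]
opening: 0.752
grasp_force: 0.0
```

Emit:
{"method": "step_arm", "body": {"moves": [[[-0.01,0.5,0.01],[-0.35,-0.23,0.27],0.5],[[-0.01,0.5,0.01],[-0.35,-0.23,0.27],0.5],[[-0.01,0.5,0.01],[-0.35,-0.23,0.27],0.5],[[-0.01,0.5,0.01],[-0.35,-0.23,0.27],0.5],[[-0.01,0.5,0.01],[-0.35,-0.23,0.27],0.5]]}}

```text
clock: 6.4
eef_pos: [516.0, -385.8, 179.5]
tcp_rot: [3.141, -0.781, 2.856]
contact_force: [-0.8, 0.2, 1.3]
opening: 0.752
grasp_force: 0.0
```

Run:
```python
from h import *
s=telemetry.sense(); print(s['clock'],s['eef_pos'],s['tcp_rot'],s['qpos'],load()[0],load()[1].as_euler('xyz'))
c=imaging.calibration('wrist'); pickle.dump(c,open('cw3.pkl','wb'));grab('wrist','w3.png')
for i in(-1,0,1):
    b,u=tube(i); print([np.round(proj('wrist',b+u*k,c),1) for k in(120,127,140)])
```

```text
6.4 [ 515.96962044 -385.80270257  179.52645337] [ 3.14071386 -0.78071322  2.85569101] [-0.54776648  0.87450745  1.07105485 -0.19670136  1.95279215 -1.83306722] [ 515.62983444 -385.89602212  178.67395254] [ 3.14070075 -0.78539332  2.85539114]
[array([263. , 191.6]), array([263. , 194.8]), array([263. , 201.4])]
[array([376.2, 191.3]), array([379.5, 194.5]), array([386.1, 201.1])]
[array([489.3, 191. ]), array([495.8, 194.2]), array([509.1, 200.7])]
```

View pics/w3.png

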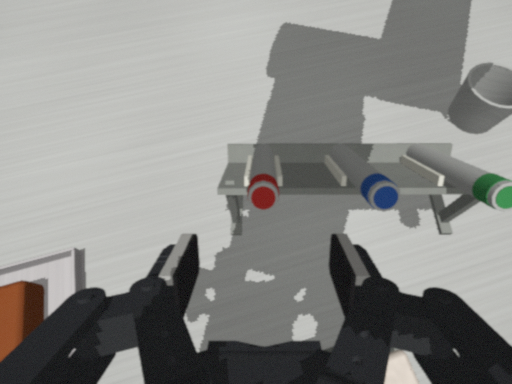

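The view shows the red tube's top face centred between the fingers at (263,191), blue's at (382,194) and green's at (504,195). These are about 7–10 px above the prediction, so I refit using both views.

Run:
```python
from h import *
from scipy.optimize import least_squares
c2,c3=[pickle.load(open(f'cw{i}.pkl','rb')) for i in(2,3)]
cen={-1:(184.25,182.8),0:(258.0,183.85),1:(331.85,184.85)}; bot={-1:(196.3,100.5),0:(260.8,98.3)}
face={-1:(263.5,191),0:(382,194),1:(504,195)}
def pt(p,i,s,off,c):
    cam=np.array(c['cam_to_world'])[:3,3]
    a=p[2]; X=np.array([np.cos(a),np.sin(a),0]); Y=np.array([-np.sin(a),np.cos(a),0]); u=(X+[0,0,1])/2**.5
    P=np.array([p[0],p[1],p[3]])+Y*85*i+u*s
    d=cam-P; d-=u*(d@u); return P+off*d/np.linalg.norm(d)
def f(p): return np.concatenate([proj('wrist',pt(p,i,127,8.6,c2),c2)-cen[i] for i in cen]+[.3*(proj('wrist',pt(p,i,0,0,c2),c2)-bot[i]) for i in bot]+[proj('wrist',pt(p,i,140,0,c3),c3)-face[i] for i in face])
s=least_squares(f,[400,-270,-.25,30]); print(np.round(s.x,3),np.round(s.fun,1))
pickle.dump(s.x,open('rest.pkl','wb'))
b,u=tube(-1); print(b+u*140)
plan([(b+u*103,along(s.x[2]))])
```

```text
[ 3.99927e+02 -2.63643e+02 -2.94000e-01  4.01810e+01] [-1.4 -3.6 -1.2 -2.9 -1.3 -1.9 -0.3 -1.  -0.4  0.2 -2.9  2.7  1.9  0.6
  3.5  0.5]
[ 470.01682802 -373.69983203  139.17563968]
[-0.006, 0.0, 0.007] [0.027, -0.005, 0.492] rows 2 -> [445.0, -366.1, 112.9]
```

Emit:
{"method": "step_arm", "body": {"moves": [[[-0.006,0,0.007],[0.017,-0.005,0.25],0.5],[[-0.006,0,0.007],[0.017,-0.005,0.492],0.5],[[-0.006,0,0.007],[0.017,-0.005,0.492],0.5],[[-0.006,0,0.007],[0.017,-0.005,0.492],0.5],[[-0.006,0,0.007],[0.017,-0.005,0.492],0.5]], "squeeze": 60}}

```text
clock: 6.95
eef_pos: [448.2, -367.4, 115.0]
tcp_rot: [-3.139, -0.778, 2.846]
contact_force: [0.6, -0.2, 0.3]
opening: 0.75
grasp_force: 0.0
```

Run:
```python
from h import *
p,q=load(); p=p+q.apply([-2,0,0]); pickle.dump((p,q),open('cmd.pkl','wb'))
s=telemetry.sense(); print(s['clock'],s['eef_pos'],s['contact_force'],p)
grab('wrist','w4.png'); grab('side','s4.png')
a=cv2.imread('pics/w4.png')[120:384,120:400]; b=cv2.resize(cv2.imread('pics/s4.png')[240:360,120:280],None,fx=2.2,fy=2.2)
cv2.imwrite('pics/c4.png',np.hstack([a,b]))
```

```text
6.95 [ 448.19884798 -367.43452558  114.99785829] [ 0.59244991 -0.24721677  0.30810176] [ 446.31347629 -366.45993322  111.49785294]
```

View pics/c4.png

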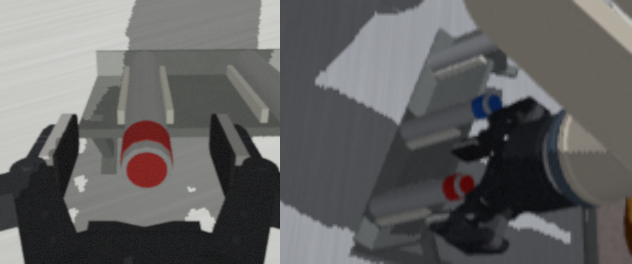

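The tube end sits centred between the open fingers in the crop, at (147,165) between pads at x=75 and x=212. I'm closing on it.

Emit:
{"method": "step_arm", "body": {"moves": [[[0,0,0],[0,0,0],-0.2],[[0,0,0],[0,0,0],-0.6],[[0,0,0],[0,0,0],-0.8],[[0,0,0],[0,0,0],-0.8],[[0,0,0],[0,0,0],-0.8],[[0,0,0],[0,0,0],-0.8],[[0,0,0],[0,0,0],-0.8],[[0,0,0],[0,0,0],-0.8]], "squeeze": 60}}

```text
clock: 7.85
eef_pos: [446.6, -366.6, 111.6]
tcp_rot: [-3.141, -0.785, 2.847]
contact_force: [4.1, -0.8, 4.2]
opening: 0.244
grasp_force: 58.5
```

Run:
```python
from h import *
s=telemetry.sense(); print(s['clock'],s['eef_pos'],s['contact_force'],s['opening'],s['grasp_force'],s['qvel'])
c=imaging.calibration('wrist'); grab('wrist','w5.png')
cx=pickle.load(open('carrier.pkl','rb')); Rz=R.from_euler('z',cx[2]); W=Rz.apply((0,50,0))+[cx[0],cx[1],0]
b,u=tube(-1); p,q=load()
plan([(p+u*20+[0,0,60],None),((500,-240,300),along(-.29)*R.from_euler('y',-.4)),((500,60,290),down(-.2)),((W[0],W[1],262),down(-.2))])
print(W)
```

```text
7.85 [ 446.62396424 -366.64558701  111.636026  ] [ 4.13430431 -0.78586551  4.15679846] 0.2436520496857943 58.5027551651001 [-0.00104653 -0.00219118 -0.00027462  0.00106855 -0.0005385  -0.0007867 ]
[0.0, 0.0, 0.0] [0.212, 0.0, -0.312] rows 2 -> [459.8, -370.6, 185.6]
[0.003, -0.509, -0.004] [0.402, 0.683, -0.406] rows 4 -> [500.0, -240.0, 299.9]
[0.011, -0.245, -0.057] [0.19, 0.719, 0.103] rows 4 -> [500.0, -89.9, 295.1]
[0.011, -0.246, -0.056] [0.173, 0.727, 0.063] rows 3 -> [499.9, 60.0, 290.0]
[-0.0, 0.0, -0.0] [0.007, 0.9, 0.14] rows 4 -> [534.4, 236.7, 262.0]
[534.26690486 236.60358518   0.        ]
```

View pics/w5.png

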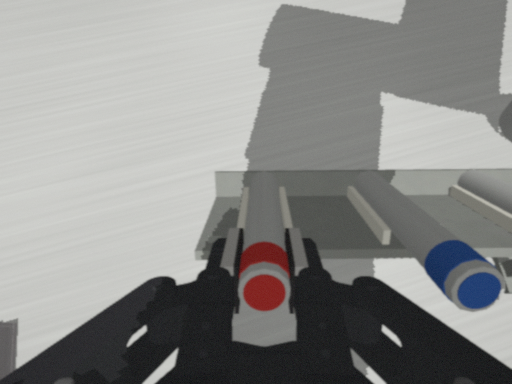

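The red tube is held, with its top at (264,290) centred between the pads. I'm replanning the transit higher so the tube clears the fork.

Run:
```python
from h import *
pickle.dump((np.array([446.31,-366.46,111.5]),along(-.294)),open('cmd.pkl','wb'))
plan([((459.8,-370.6,185.6),None)])
plan([((500,-200,330),along(-.29)*R.from_euler('y',-.4)),((534.2,236.6,330),down(-.2))],n=2)
```

```text
[0.0, 0.0, 0.0] [0.212, -0.0, -0.312] rows 2 -> [459.8, -370.6, 185.6]
[0.0, -0.51, -0.0] [0.55, 0.87, -0.47] rows 5 -> [499.4, -200.7, 329.9]
[0.01, -0.16, -0.04] [0.14, 0.71, 0.06] rows 3 -> [511.4, -56.0, 329.2]
[0.01, -0.16, -0.04] [0.13, 0.72, 0.03] rows 3 -> [522.9, 90.0, 330.5]
[0.0, -0.17, -0.04] [0.11, 0.73, 0.02] rows 3 -> [534.4, 237.2, 329.6]
```

Emit:
{"method": "step_arm", "body": {"moves": [[[0,0,0],[0.106,0,-0.156],-0.8],[[0,0,0],[0.212,0,-0.312],-0.8],[[0,0,0],[0.212,0,-0.312],-0.8],[[0,0,0],[0.212,0,-0.312],-0.8]]}}

```text
clock: 8.3
eef_pos: [459.8, -370.5, 185.5]
tcp_rot: [3.141, -0.785, 2.848]
contact_force: [-0.5, 0.3, -2.9]
opening: 0.239
grasp_force: 59.0
```

Emit:
{"method": "step_arm", "body": {"moves": [[[0,-0.51,0],[0.55,0.87,-0.47],-0.8],[[0,-0.51,0],[0.55,0.87,-0.47],-0.8],[[0,-0.51,0],[0.55,0.87,-0.47],-0.8],[[0,-0.51,0],[0.55,0.87,-0.47],-0.8],[[0,-0.51,0],[0.55,0.87,-0.47],-0.8],[[0,-0.51,0],[0.55,0.87,-0.47],-0.8]]}}

```text
clock: 8.9
eef_pos: [499.9, -198.4, 331.1]
tcp_rot: [3.141, -0.383, 2.85]
contact_force: [-0.9, -0.0, -1.7]
opening: 0.238
grasp_force: 59.0
```

Emit:
{"method": "step_arm", "body": {"moves": [[[0.01,-0.16,-0.04],[0.14,0.71,0.06],-0.8],[[0.01,-0.16,-0.04],[0.14,0.71,0.06],-0.8],[[0.01,-0.16,-0.04],[0.14,0.71,0.06],-0.8],[[0.01,-0.16,-0.04],[0.14,0.71,0.06],-0.8]]}}

```text
clock: 9.3
eef_pos: [510.3, -52.2, 326.9]
tcp_rot: [3.138, -0.263, 2.884]
contact_force: [-0.0, -1.4, -1.3]
opening: 0.245
grasp_force: 59.4
```

Emit:
{"method": "step_arm", "body": {"moves": [[[0.01,-0.16,-0.04],[0.13,0.72,0.03],-0.8],[[0.01,-0.16,-0.04],[0.13,0.72,0.03],-0.8],[[0.01,-0.16,-0.04],[0.13,0.72,0.03],-0.8],[[0.01,-0.16,-0.04],[0.13,0.72,0.03],-0.8]]}}

```text
clock: 9.7
eef_pos: [522.2, 93.5, 328.2]
tcp_rot: [3.14, -0.137, 2.916]
contact_force: [-0.2, -0.6, -2.6]
opening: 0.242
grasp_force: 59.7
```

Emit:
{"method": "step_arm", "body": {"moves": [[[0,-0.17,-0.04],[0.11,0.73,0.02],-0.8],[[0,-0.17,-0.04],[0.11,0.73,0.02],-0.8],[[0,-0.17,-0.04],[0.11,0.73,0.02],-0.8],[[0,-0.17,-0.04],[0.11,0.73,0.02],-0.8],[[0,-0.17,-0.04],[0.11,0.73,0.02],-0.8],[[0,-0.17,-0.04],[0.11,0.73,0.02],-0.8]]}}

```text
clock: 10.3
eef_pos: [534.2, 235.5, 328.0]
tcp_rot: [3.141, -0.002, 2.943]
contact_force: [-0.5, -0.1, -1.8]
opening: 0.244
grasp_force: 59.9
```

Run:
```python
from h import *
s=telemetry.sense(); print(s['clock'],s['eef_pos'],s['tcp_rot'],load()[0],s['grasp_force'],s['opening'],s['qpos'])
print(np.round(load()[1].as_matrix(),3))
grab('wrist','w6.png'); grab('scene','s6.png'); grab('side','d6.png')
cv2.imwrite('pics/c6.png',np.hstack([cv2.resize(cv2.imread('pics/s6.png')[130:260,230:390],(400,325)),cv2.resize(cv2.imread('pics/d6.png')[60:190,160:320],(400,325))]))
W=np.array([534.3,236.6,0])
for n in('scene','side','wrist'): print(n,[np.round(proj(n,W+[0,0,z]),1) for z in(92,227,345)])
```

```text
10.3 [534.24203212 235.46518851 328.01192452] [ 3.14095755e+00 -1.74593066e-03  2.94250011e+00] [534.38733656 237.23674263 329.56011817] 59.942708015441895 0.2438930483365009 [ 4.11669558e-01  2.12130726e-01  1.60797948e+00  1.56968360e-03
  1.32254880e+00 -9.60420163e-01]
[[-0.98   0.197  0.001]
 [ 0.197  0.98   0.003]
 [-0.     0.003 -1.   ]]
scene [array([325.4, 204.5]), array([331.5, 181.8]), array([337.7, 158.9])]
side [array([234. , 134.4]), array([232.9,  97.1]), array([231.8,  59.4])]
wrist [array([263.3, 148.4]), array([263.5, 182.2]), array([263.8, 260.6])]
```

View pics/c6.png

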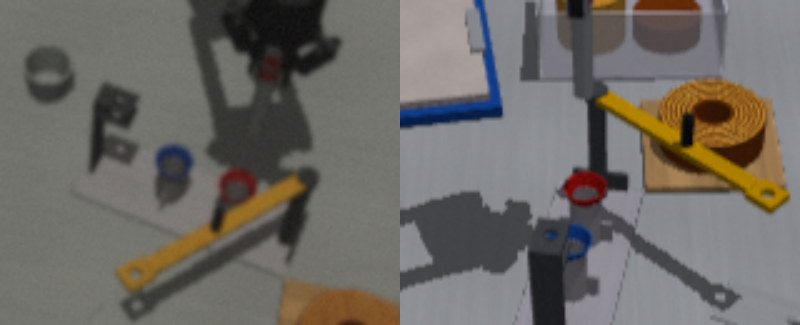

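The crop shows the tube hanging upright above the red well. Its bottom is at crop (260,125) in the scene half, where the prediction puts it. I'm lowering it.

Emit:
{"method": "step_arm", "body": {"moves": [[[0,0,0],[0,-0.003,0.2],-0.8],[[0,0,0],[0,-0.003,0.4],-0.8],[[0,0,0],[0,-0.003,0.5],-0.8],[[0,0,0],[0,-0.003,0.6],-0.8],[[0,0,0],[0,-0.003,0.7],-0.8],[[0,0,0],[0,-0.003,0.8],-0.8],[[0,0,0],[0,-0.003,0.9],-0.8],[[0,0,0],[0,-0.003,0.97],-0.8]]}}

```text
clock: 11.25
eef_pos: [534.2, 236.1, 134.4]
tcp_rot: [3.139, -0.001, 2.942]
contact_force: [0.9, 0.3, -0.8]
opening: 0.238
grasp_force: 60.0
```

Emit:
{"method": "step_arm", "body": {"moves": [[[0,0,0],[0,0,0.03],-0.8],[[0,0,0],[0,0,0.06],-0.8],[[0,0,0],[0,0,0.08],-0.8],[[0,0,0],[0,0,0.09],-0.8],[[0,0,0],[0,0,0.1],-0.8],[[0,0,0],[0,0,0.1],-0.8]]}}

```text
clock: 11.85
eef_pos: [534.6, 237.4, 115.7]
tcp_rot: [3.138, 0.0, 2.944]
contact_force: [-0.7, 0.0, -2.2]
opening: 0.242
grasp_force: 60.0
```

Emit:
{"method": "step_arm", "body": {"moves": [[[0,0,0],[0,0,0.01],-0.8],[[0,0,0],[0,0,0.02],-0.8],[[0,0,0],[0,0,0.03],-0.8],[[0,0,0],[0,0,0.03],-0.8]]}}

```text
clock: 12.25
eef_pos: [535.4, 237.6, 111.4]
tcp_rot: [3.137, 0.002, 2.943]
contact_force: [-2.6, -1.3, 15.3]
opening: 0.241
grasp_force: 61.9
```

Emit:
{"method": "step_arm", "body": {"moves": [[[0,0,0],[0,0,0],0.1],[[0,0,0],[0,0,0],0.1],[[0,0,0],[0,0,0],0.1],[[0,0,0],[0,0,0],0.1],[[0,0,0],[0,0,0],0.1]]}}

```text
clock: 12.75
eef_pos: [533.9, 237.0, 109.3]
tcp_rot: [3.139, -0.001, 2.944]
contact_force: [-3.8, -1.7, 1.1]
opening: 0.55
grasp_force: 0.0
```

Emit:
{"method": "step_arm", "body": {"moves": [[[0,0,0],[0,0,-0.2],0.1],[[0,0,0],[0,0,-0.4],0.1],[[0,0,0],[0,0,-0.6],0.1],[[0,0,0],[0,0,-0.8],0.1],[[0,0,0],[0,0,-0.98],0.1],[[0,0,0],[0,0,-0.98],0.1]]}}

```text
clock: 13.35
eef_pos: [537.2, 238.1, 311.5]
tcp_rot: [3.132, 0.009, 2.943]
contact_force: [-0.0, -0.5, -0.2]
opening: 0.549
grasp_force: 0.0
```

Run:
```python
from h import *
p,q=load(); p=p+q.apply(np.array([0,-.003,.97+.1+.03-.98])*200); pickle.dump((p,q),open('cmd.pkl','wb'))
s=telemetry.sense(); print(s['clock'],s['eef_pos'],p,s['opening'],s['contact_force'])
c=imaging.calibration('wrist'); im=grab('wrist','w7.png'); W=np.array([534.3,236.6,0])
print([np.round(proj('wrist',W+[0,0,z],c),1) for z in(92,148)])
hsv=cv2.cvtColor(im,cv2.COLOR_RGB2HSV); m=cv2.inRange(hsv,(0,130,60),(8,255,255))|cv2.inRange(hsv,(172,130,60),(180,255,255))
n,l,st,ce=cv2.connectedComponentsWithStats(m)
print([(st[i].tolist(),ce[i].round(1).tolist()) for i in range(1,n) if st[i,4]>40])
b,u=tube(0); yaw=pickle.load(open('rest.pkl','rb'))[2]
plan([((515,30,320),None),(b+u*200,along(yaw))],n=2)
```

```text
13.35 [537.23011912 238.06440642 311.47906935] [534.28790385 236.71825741 305.55842477] 0.5492805067092056 [-0.01942299 -0.50574536 -0.22781755]
[array([259.6, 148.1]), array([259.4, 160. ])]
[([238, 126, 42, 41, 592], [257.9, 144.0]), ([255, 154, 15, 16, 176], [261.7, 161.4])]
[0.0, 0.0, 0.0] [-0.05, -0.52, -0.04] rows 3 -> [523.6, 132.8, 313.2]
[0.0, 0.0, 0.0] [-0.06, -0.51, -0.04] rows 3 -> [515.3, 30.4, 320.9]
[-0.02, 0.5, 0.06] [-0.21, -0.81, 0.35] rows 4 -> [524.7, -136.5, 250.5]
[-0.02, 0.5, 0.06] [-0.37, -0.81, 0.21] rows 4 -> [535.9, -305.8, 181.9]
```

Emit:
{"method": "step_arm", "body": {"moves": [[[0,0,0],[-0.05,-0.52,-0.04],0.5],[[0,0,0],[-0.05,-0.52,-0.04],0.5],[[0,0,0],[-0.05,-0.52,-0.04],0.5]]}}

```text
clock: 13.7
eef_pos: [522.7, 128.8, 312.2]
tcp_rot: [3.141, -0.001, 2.941]
contact_force: [-1.0, 0.8, -0.9]
opening: 0.753
grasp_force: 0.0
```

Emit:
{"method": "step_arm", "body": {"moves": [[[0,0,0],[-0.06,-0.51,-0.04],0.5],[[0,0,0],[-0.06,-0.51,-0.04],0.5],[[0,0,0],[-0.06,-0.51,-0.04],0.5]]}}

```text
clock: 14.0
eef_pos: [514.8, 26.4, 320.2]
tcp_rot: [3.14, -0.0, 2.94]
contact_force: [0.3, 0.1, 0.5]
opening: 0.752
grasp_force: 0.0
```

Emit:
{"method": "step_arm", "body": {"moves": [[[-0.02,0.5,0.06],[-0.21,-0.81,0.35],0.5],[[-0.02,0.5,0.06],[-0.21,-0.81,0.35],0.5],[[-0.02,0.5,0.06],[-0.21,-0.81,0.35],0.5],[[-0.02,0.5,0.06],[-0.21,-0.81,0.35],0.5],[[-0.02,0.5,0.06],[-0.21,-0.81,0.35],0.5]]}}

```text
clock: 14.5
eef_pos: [524.2, -139.0, 246.1]
tcp_rot: [3.133, -0.398, 2.895]
contact_force: [0.5, 0.8, -0.6]
opening: 0.752
grasp_force: 0.0
```

Emit:
{"method": "step_arm", "body": {"moves": [[[-0.02,0.5,0.06],[-0.37,-0.81,0.21],0.5],[[-0.02,0.5,0.06],[-0.37,-0.81,0.21],0.5],[[-0.02,0.5,0.06],[-0.37,-0.81,0.21],0.5],[[-0.02,0.5,0.06],[-0.37,-0.81,0.21],0.5],[[-0.02,0.5,0.06],[-0.37,-0.81,0.21],0.5],[[-0.02,0.5,0.06],[-0.37,-0.81,0.21],0.5],[[-0.02,0.5,0.06],[-0.37,-0.81,0.21],0.5]]}}

```text
clock: 15.2
eef_pos: [536.6, -304.0, 182.7]
tcp_rot: [-3.137, -0.784, 2.845]
contact_force: [0.3, 0.9, -0.0]
opening: 0.749
grasp_force: 0.0
```

Run:
```python
from h import *
s=telemetry.sense(); print(s['clock'],s['eef_pos'],load()[0],s['tcp_rot'],load()[1].as_euler('xyz'))
c=imaging.calibration('wrist'); im=grab('wrist','w8.png')
b,u=tube(0); yaw=pickle.load(open('rest.pkl','rb'))[2]
print([np.round(proj('wrist',b+u*k,c),1) for k in(127,140)])
hsv=cv2.cvtColor(im,cv2.COLOR_RGB2HSV); m=cv2.inRange(hsv,(100,120,40),(130,255,255))
n,l,st,ce=cv2.connectedComponentsWithStats(m)
print([(st[i].tolist(),ce[i].round(1).tolist()) for i in range(1,n) if st[i,4]>40])
plan([(b+u*103+along(yaw).apply([-2,0,0]),along(yaw))])
```

```text
15.2 [ 536.58980415 -304.04153535  182.74590847] [ 535.88740377 -305.78428879  181.85019872] [-3.13661455 -0.78444906  2.84475483] [-3.13611107 -0.78578601  2.84306161]
[array([261.7, 194.7]), array([261.6, 201.2])]
[([250, 180, 28, 14, 158], [263.3, 185.1]), ([253, 193, 23, 22, 381], [263.8, 203.8])]
[-0.003, -0.001, -0.004] [-0.008, 0.006, 0.489] rows 2 -> [471.0, -285.1, 111.6]
```

Emit:
{"method": "step_arm", "body": {"moves": [[[-0.003,-0.001,-0.004],[-0.008,0.01,0.25],0.5],[[-0.003,-0.001,-0.004],[-0.008,0.01,0.489],0.5],[[-0.003,-0.001,-0.004],[-0.008,0.01,0.489],0.5],[[-0.003,-0.001,-0.004],[-0.008,0.01,0.489],0.5],[[-0.003,-0.001,-0.004],[-0.008,0.01,0.489],-0.2],[[-0.003,-0.001,-0.004],[-0.008,0.01,0.489],-0.6],[[-0.003,-0.001,-0.004],[-0.008,0.01,0.489],-0.8],[[-0.003,-0.001,-0.004],[-0.008,0.01,0.489],-0.8]]}}

```text
clock: 16.05
eef_pos: [472.6, -284.9, 112.5]
tcp_rot: [-3.141, -0.782, 2.847]
contact_force: [5.0, -1.7, 5.9]
opening: 0.238
grasp_force: 58.8
```

Emit:
{"method": "step_arm", "body": {"moves": [[[0,0,0],[0,0,0],-0.8],[[0,0,0],[0,0,0],-0.8],[[0,0,0],[0,0,0],-0.8],[[0,0,0],[0,0,0],-0.8]]}}

```text
clock: 16.45
eef_pos: [472.6, -285.0, 112.5]
tcp_rot: [-3.141, -0.782, 2.847]
contact_force: [4.5, -1.7, 5.9]
opening: 0.242
grasp_force: 58.8
```

Run:
```python
from h import *
p,q=load(); p=p+q.apply([0,.8,0]); pickle.dump((p,q),open('cmd.pkl','wb'))
s=telemetry.sense(); print(s['clock'],s['eef_pos'],p,s['opening'],s['grasp_force'],s['contact_force'])
cx=pickle.load(open('carrier.pkl','rb')); W=R.from_euler('z',cx[2]).apply((0,-40,0))+[cx[0],cx[1],0]; print(W)
plan([(p+[13.5,-4.1,74],None)])
plan([((505,-130,330),along(-.29)*R.from_euler('y',-.4)),((W[0],W[1],330),down(-.2))],n=2)
plan([((W[0],W[1],135.5),down(-.2))])
```

```text
16.45 [ 472.60728354 -284.95129762  112.52067054] [ 471.27010602 -284.36814969  111.58657189] 0.2422533136642692 58.76391649246216 [ 4.49128304 -1.65506129  5.90758127]
[516.3889191  148.39713629   0.        ]
[0.0, 0.0, 0.0] [0.212, -0.0, -0.312] rows 2 -> [484.8, -288.5, 185.7]
[0.0, -0.51, -0.0] [0.6, 0.79, -0.42] rows 5 -> [506.2, -129.9, 329.9]
[0.01, -0.24, -0.06] [0.16, 0.67, 0.07] rows 3 -> [511.6, 8.5, 329.0]
[0.01, -0.25, -0.06] [0.14, 0.68, 0.03] rows 3 -> [517.0, 147.4, 329.3]
[0.003, 0.001, 0.001] [0.005, 0.002, 0.969] rows 4 -> [516.4, 148.5, 135.5]
```

Emit:
{"method": "step_arm", "body": {"moves": [[[0,0,0],[0.106,0,-0.156],-0.8],[[0,0,0],[0.212,0,-0.312],-0.8],[[0,0,0],[0.212,0,-0.312],-0.8],[[0,0,0],[0.212,0,-0.312],-0.8]]}}

```text
clock: 16.85
eef_pos: [485.3, -288.7, 186.0]
tcp_rot: [-3.141, -0.783, 2.847]
contact_force: [0.1, -0.3, -2.7]
opening: 0.239
grasp_force: 59.0
```

Emit:
{"method": "step_arm", "body": {"moves": [[[0,-0.51,0],[0.6,0.79,-0.42],-0.8],[[0,-0.51,0],[0.6,0.79,-0.42],-0.8],[[0,-0.51,0],[0.6,0.79,-0.42],-0.8],[[0,-0.51,0],[0.6,0.79,-0.42],-0.8],[[0,-0.51,0],[0.6,0.79,-0.42],-0.8],[[0,-0.51,0],[0.6,0.79,-0.42],-0.8]]}}

```text
clock: 17.45
eef_pos: [506.5, -128.8, 330.3]
tcp_rot: [3.141, -0.383, 2.85]
contact_force: [-0.2, -0.2, -2.1]
opening: 0.238
grasp_force: 59.1
```

Emit:
{"method": "step_arm", "body": {"moves": [[[0.01,-0.24,-0.06],[0.16,0.67,0.07],-0.8],[[0.01,-0.24,-0.06],[0.16,0.67,0.07],-0.8],[[0.01,-0.24,-0.06],[0.16,0.67,0.07],-0.8],[[0.01,-0.24,-0.06],[0.16,0.67,0.07],-0.8]]}}

```text
clock: 17.85
eef_pos: [510.7, 11.0, 326.3]
tcp_rot: [3.136, -0.2, 2.898]
contact_force: [0.2, -0.7, -2.0]
opening: 0.243
grasp_force: 59.3
```

Emit:
{"method": "step_arm", "body": {"moves": [[[0.01,-0.25,-0.06],[0.14,0.68,0.03],-0.8],[[0.01,-0.25,-0.06],[0.14,0.68,0.03],-0.8],[[0.01,-0.25,-0.06],[0.14,0.68,0.03],-0.8],[[0.01,-0.25,-0.06],[0.14,0.68,0.03],-0.8],[[0.01,-0.25,-0.06],[0.14,0.68,0.03],-0.8],[[0.01,-0.25,-0.06],[0.14,0.68,0.03],-0.8]]}}

```text
clock: 18.45
eef_pos: [517.1, 145.6, 327.6]
tcp_rot: [3.141, -0.002, 2.941]
contact_force: [0.0, -0.4, -1.7]
opening: 0.241
grasp_force: 59.6
```

Emit:
{"method": "step_arm", "body": {"moves": [[[0.003,0.001,0.001],[0.005,0.002,0.2],-0.8],[[0.003,0.001,0.001],[0.005,0.002,0.4],-0.8],[[0.003,0.001,0.001],[0.005,0.002,0.5],-0.8],[[0.003,0.001,0.001],[0.005,0.002,0.6],-0.8],[[0.003,0.001,0.001],[0.005,0.002,0.7],-0.8],[[0.003,0.001,0.001],[0.005,0.002,0.8],-0.8],[[0.003,0.001,0.001],[0.005,0.002,0.9],-0.8],[[0.003,0.001,0.001],[0.005,0.002,0.969],-0.8]]}}

```text
clock: 19.25
eef_pos: [516.0, 146.5, 133.7]
tcp_rot: [-3.141, -0.002, 2.94]
contact_force: [0.1, 0.4, -2.1]
opening: 0.241
grasp_force: 59.7
```

Emit:
{"method": "step_arm", "body": {"moves": [[[0,0,0],[0,0,0.03],-0.8],[[0,0,0],[0,0,0.06],-0.8],[[0,0,0],[0,0,0.08],-0.8],[[0,0,0],[0,0,0.09],-0.8],[[0,0,0],[0,0,0.1],-0.8],[[0,0,0],[0,0,0.1],-0.8]]}}

```text
clock: 19.85
eef_pos: [516.5, 148.6, 115.7]
tcp_rot: [3.141, 0.0, 2.942]
contact_force: [-0.6, 0.0, -1.3]
opening: 0.243
grasp_force: 59.7
```

Emit:
{"method": "step_arm", "body": {"moves": [[[0,0,0],[0,0,0.01],-0.8],[[0,0,0],[0,0,0.02],-0.8],[[0,0,0],[0,0,0.03],-0.8],[[0,0,0],[0,0,0.03],-0.8]]}}

```text
clock: 20.25
eef_pos: [518.7, 149.0, 113.4]
tcp_rot: [3.139, 0.004, 2.942]
contact_force: [-5.8, -2.7, 35.9]
opening: 0.24
grasp_force: 64.2
```

Emit:
{"method": "step_arm", "body": {"moves": [[[0,0,0],[0,0,0.02],0.1],[[0,0,0],[0,0,0.02],0.1],[[0,0,0],[0,0,0.02],0.1],[[0,0,0],[0,0,0.02],0.1],[[0,0,0],[0,0,0.02],0.1]]}}

```text
clock: 20.75
eef_pos: [516.3, 148.5, 105.4]
tcp_rot: [3.141, -0.0, 2.942]
contact_force: [-1.2, 0.4, 0.4]
opening: 0.55
grasp_force: 0.0
```

Emit:
{"method": "step_arm", "body": {"moves": [[[0,0,0],[0,0,-0.2],0.1],[[0,0,0],[0,0,-0.4],0.1],[[0,0,0],[0,0,-0.6],0.1],[[0,0,0],[0,0,-0.8],0.1],[[0,0,0],[0,0,-0.98],0.1],[[0,0,0],[0,0,-0.98],0.1]]}}

```text
clock: 21.35
eef_pos: [518.8, 149.1, 306.9]
tcp_rot: [3.137, 0.008, 2.942]
contact_force: [0.4, -0.1, -0.4]
opening: 0.553
grasp_force: 0.0
```

Run:
```python
from h import *
p,q=load(); p=p+q.apply(np.array([0,0,.1+.03+.02-.98])*200); pickle.dump((p,q),open('cmd.pkl','wb'))
s=telemetry.sense(); print(s['clock'],s['eef_pos'],p,s['opening'],s['contact_force'])
c=imaging.calibration('wrist'); im=grab('wrist','w9.png')
for W in((534.3,236.6,0),(516.4,148.4,0)): print([np.round(proj('wrist',np.array(W)+[0,0,z],c),1) for z in(92,148)])
hsv=cv2.cvtColor(im,cv2.COLOR_RGB2HSV); 
for m in(cv2.inRange(hsv,(0,130,60),(8,255,255))|cv2.inRange(hsv,(172,130,60),(180,255,255)),cv2.inRange(hsv,(100,120,40),(130,255,255))):
  n,l,st,ce=cv2.connectedComponentsWithStats(m)
  print([(st[i].tolist(),ce[i].round(1).tolist()) for i in range(1,n) if st[i,4]>40])
print('peg',imaging.mark_of('wrist','keeper_peg')[:2],'eye',imaging.mark_of('wrist','keeper_eye')[:2])
for n in('scene','side'): grab(n); print(n,imaging.mark_of(n,'keeper_peg')[:1])
H=R.from_euler('z',-.2).apply((0,130,0))+[524.33,187.6,0]
for z,px in((210,(316,297)),(170,(255.5,340))):
    P=onz('wrist',px,z,pickle.load(open('cw1.pkl','rb'))); d=P-H; print('angle',np.arctan2(d[1],d[0])-(-np.pi/2-.2),np.hypot(d[0],d[1]),P)
```

```text
21.35 [518.84907088 149.12102066 306.85994375] [516.38553775 148.40896148 301.53748479] 0.5525808127415376 [ 0.41626033 -0.07694941 -0.40805146]
[array([339. , 149.3]), array([352.2, 161.5])]
[array([261.2, 149.4]), array([261. , 161.6])]
[([317, 127, 43, 43, 669], [337.8, 147.9]), ([347, 156, 16, 15, 186], [354.6, 163.2])]
[([503, 0, 9, 10, 79], [507.0, 4.0]), ([240, 127, 41, 39, 519], [259.6, 144.1]), ([252, 147, 18, 7, 46], [261.3, 149.4]), ([253, 155, 15, 15, 177], [260.4, 161.8])]
peg [] eye [{'xy': [288.7, 350.6], 'conf': 0.79}]
scene [{'xy': [318.5, 211.7], 'conf': 0.61}]
side [{'xy': [232.7, 154.1], 'conf': 0.62}]
angle 0.9780066236428042 138.58982727046322 [647.42779455 216.2891774  210.        ]
angle 0.9820459591877625 255.67900734100942 [730.34230532 133.61125925 170.        ]
```

View pics/w9.png

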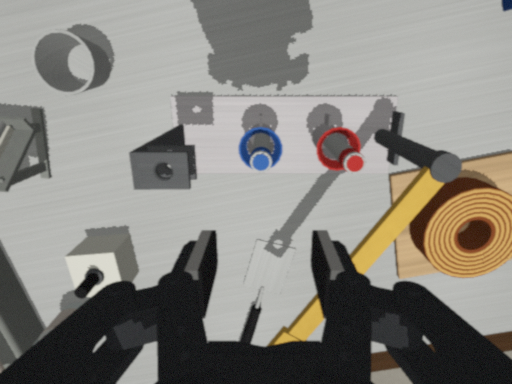

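Blue's tube top at (260,162) and red's at (354,163) match the fully seated prediction, and the bar is still open at about 0.98 rad. Next I go to the peg.

Run:
```python
from h import *
plan([((648,216,235),down(-.79)),((648,216,184),down(-.79))])
H=np.array([550.2,315.0])
w=[]
for th in (.74,.5,.26,.08,0,-.01):
    f=-np.pi/2-.2+th; P=H+140*np.array([np.cos(f),np.sin(f)]); w.append(((P[0],P[1],184),down(-.2-np.pi/2+th)))
plan(w,save=False)
```

```text
[0.0, -0.0, 0.751] [-0.578, 0.462, 0.333] rows 4 -> [648.0, 216.0, 235.0]
[0.0, -0.0, 0.0] [-0.0, -0.0, 0.255] rows 2 -> [648.0, 216.0, 184.0]
[0.0, -0.0, 0.307] [0.016, -0.166, -0.0] rows 2 -> [622.2, 194.9, 184.0]
[0.0, -0.0, 0.305] [0.02, -0.167, -0.0] rows 2 -> [591.5, 181.2, 184.0]
[0.0, -0.0, 0.306] [0.02, -0.166, -0.0] rows 2 -> [558.6, 175.2, 184.0]
[0.0, -0.0, 0.229] [0.012, -0.125, -0.0] rows 2 -> [533.5, 176.1, 183.9]
[0.0, -0.0, 0.102] [0.002, -0.056, -0.0] rows 1 -> [522.4, 177.8, 183.9]
[0.0, -0.0, 0.013] [-0.0, -0.007, -0.0] rows 1 -> [521.1, 178.1, 183.9]
```

Emit:
{"method": "step_arm", "body": {"moves": [[[0,0,0.751],[-0.578,0.462,0.333],0.1],[[0,0,0.751],[-0.578,0.462,0.333],0.1],[[0,0,0.751],[-0.578,0.462,0.333],0.1],[[0,0,0.751],[-0.578,0.462,0.333],0.1],[[0,0,0.751],[-0.578,0.462,0.333],0.1],[[0,0,0.751],[-0.578,0.462,0.333],0.1]]}}

```text
clock: 22.3
eef_pos: [647.3, 215.7, 234.1]
tcp_rot: [-3.14, -0.001, 2.356]
contact_force: [-0.7, -0.0, 1.2]
opening: 0.552
grasp_force: 0.0
```

Run:
```python
from h import *
s=telemetry.sense(); print(s['clock'],s['eef_pos'],s['tcp_rot'],s['qpos'])
c=imaging.calibration('wrist'); grab('wrist','w10.png'); m=imaging.mark_of('wrist','keeper_peg')[:2]; print(m,proj('wrist',np.array([648,216,210]),c))
if m: print(onz('wrist',m[0]['xy'],210,c))
```

```text
22.3 [647.28864269 215.68311342 234.09720384] [-3.14002355e+00 -1.08249173e-03  2.35601795e+00] [ 3.19309412e-01  4.40227742e-01  1.49568527e+00  2.80512134e-04
  1.20756780e+00 -4.66012968e-01]
[{'xy': [264.6, 224.6], 'conf': 0.57}] [264.39532263 225.07169727]
[647.87060149 216.29776785 210.        ]
```

Peg position confirmed. I'll descend, grip lightly and swing.

Emit:
{"method": "step_arm", "body": {"moves": [[[0,0,0],[0,0,0.13],0.1],[[0,0,0],[0,0,0.255],0.1],[[0,0,0],[0,0,0.255],-0.3],[[0,0,0],[0,0,0.255],-0.8],[[0,0,0],[0,0,0.255],-0.9],[[0,0,0],[0,0,0.255],-0.9],[[0,0,0],[0,0,0.255],-0.9]], "squeeze": 20}}

```text
clock: 23.1
eef_pos: [648.7, 216.3, 185.7]
tcp_rot: [3.139, 0.001, 2.352]
contact_force: [-1.6, 0.3, 5.1]
opening: 0.157
grasp_force: 22.4
```

Emit:
{"method": "step_arm", "body": {"moves": [[[0,0,0.1],[0.005,-0.055,0],-0.9],[[0,0,0.2],[0.01,-0.11,0],-0.9],[[0,0,0.307],[0.016,-0.166,0],-0.9],[[0,0,0.307],[0.016,-0.166,0],-0.9]]}}

```text
clock: 23.5
eef_pos: [622.1, 195.1, 185.7]
tcp_rot: [3.139, -0.001, 2.108]
contact_force: [-0.9, 2.4, 4.0]
opening: 0.152
grasp_force: 22.3
```

Emit:
{"method": "step_arm", "body": {"moves": [[[0,0,0.1],[0.006,-0.055,-0.01],-0.9],[[0,0,0.2],[0.012,-0.11,-0.01],-0.9],[[0,0,0.305],[0.02,-0.167,-0.01],-0.9],[[0,0,0.305],[0.02,-0.167,-0.01],-0.9]]}}

```text
clock: 23.9
eef_pos: [590.4, 180.8, 185.8]
tcp_rot: [-3.141, -0.001, 1.87]
contact_force: [-1.3, 1.0, -7.5]
opening: 0.148
grasp_force: 21.2
```

Emit:
{"method": "step_arm", "body": {"moves": [[[0,0,0.1],[0.006,-0.055,0],-0.9],[[0,0,0.2],[0.012,-0.11,0],-0.9],[[0,0,0.306],[0.02,-0.166,0],-0.9],[[0,0,0.306],[0.02,-0.166,0],-0.9]]}}

```text
clock: 24.3
eef_pos: [557.9, 175.0, 185.8]
tcp_rot: [-3.141, 0.0, 1.632]
contact_force: [-0.5, -1.0, -7.5]
opening: 0.152
grasp_force: 21.2
```

Emit:
{"method": "step_arm", "body": {"moves": [[[0,0,0.08],[0.004,-0.042,0],-0.9],[[0,0,0.16],[0.008,-0.084,0],-0.9],[[0,0,0.229],[0.012,-0.125,0],-0.9],[[0,0,0.229],[0.012,-0.125,0],-0.9]]}}

```text
clock: 24.7
eef_pos: [533.3, 175.7, 185.8]
tcp_rot: [-3.141, 0.001, 1.454]
contact_force: [-0.3, -4.1, -7.5]
opening: 0.152
grasp_force: 21.2
```

Emit:
{"method": "step_arm", "body": {"moves": [[[0,0,0.03],[0.001,-0.019,0],-0.9],[[0,0,0.06],[0.002,-0.037,0],-0.9],[[0,0,0.09],[0.002,-0.05,0],-0.9],[[0,0,0.102],[0.002,-0.056,0],-0.9],[[0,0,0.102],[0.002,-0.056,0],-0.9]]}}

```text
clock: 25.2
eef_pos: [522.6, 177.5, 185.8]
tcp_rot: [-3.141, 0.0, 1.373]
contact_force: [-0.4, -5.5, -6.5]
opening: 0.152
grasp_force: 21.3
```

Emit:
{"method": "step_arm", "body": {"moves": [[[0,0,0.01],[0,-0.006,0],-0.9],[[0,0,0.02],[0,-0.012,0],-0.9],[[0,0,0.02],[0,-0.012,0],-0.9]]}}

```text
clock: 25.5
eef_pos: [522.2, 177.6, 185.9]
tcp_rot: [3.138, 0.0, 1.358]
contact_force: [8.4, -8.5, -11.9]
opening: 0.152
grasp_force: 20.9
```

Emit:
{"method": "step_arm", "body": {"moves": [[[0,0,0],[0,0,0],-0.3],[[0,0,0],[0,0,0],0],[[0,0,0],[0,0,0],0],[[0,0,0],[0,0,0],0],[[0,0,0],[0,0,-0.2],0],[[0,0,0],[0,0,-0.45],0],[[0,0,0],[0,0,-0.7],0],[[0,0,0],[0,0,-0.7],0]]}}

```text
clock: 26.3
eef_pos: [523.2, 179.5, 333.6]
tcp_rot: [3.131, -0.007, 1.356]
contact_force: [0.3, 0.4, 0.1]
opening: 0.499
grasp_force: 0.0
```

Run:
```python
from h import *
s=telemetry.sense(); print(s['clock'],s['eef_pos'],s['tcp_rot'])
# commanded pose
H=np.array([550.2,315.0]); p,q=load()
for t,x in(((0,0,.307),(.016,-.166,0)),((0,0,.305),(.02,-.167,-.01)),((0,0,.306),(.02,-.166,0)),((0,0,.229),(.012,-.125,0)),((0,0,.102),(.002,-.056,0)),((0,0,.02),(0,-.012,0)),((0,0,0),(0,0,-.7))):
    p=p+q.apply(np.array(x)*200); q=q*R.from_rotvec(np.array(t)*np.pi/4)
print(p,q.as_euler('xyz')); pickle.dump((p,q),open('cmd.pkl','wb'))
# pin view: TCP so that camera sees pin from near above; yaw -.2
plan([((560,20,320),down(-.9)),((655,-100,250),down(-.2))],n=2)
```

```text
26.3 [523.24131175 179.54443235 333.55449631] [ 3.13147199 -0.00685683  1.3555729 ]
[520.07586464 178.26789858 325.94879416] [ 3.14157487e+00 -3.79115515e-04  1.35512366e+00]
[0.0, -0.0, -0.56] [-0.37, 0.18, 0.01] rows 3 -> [539.4, 98.3, 323.9]
[0.0, -0.0, -0.57] [-0.4, 0.01, 0.02] rows 3 -> [559.1, 20.7, 319.9]
[0.0, -0.0, -0.89] [-0.77, -0.0, 0.35] rows 5 -> [655.0, -99.8, 249.9]
```

Emit:
{"method": "step_arm", "body": {"moves": [[[0,0,-0.56],[-0.37,0.18,0.01],0],[[0,0,-0.56],[-0.37,0.18,0.01],0],[[0,0,-0.56],[-0.37,0.18,0.01],0],[[0,0,-0.56],[-0.37,0.18,0.01],0]]}}

```text
clock: 26.7
eef_pos: [539.5, 97.6, 323.7]
tcp_rot: [3.141, -0.001, 1.796]
contact_force: [0.8, 0.6, 0.1]
opening: 0.504
grasp_force: 0.0
```

Emit:
{"method": "step_arm", "body": {"moves": [[[0,0,-0.57],[-0.4,0.01,0.02],0],[[0,0,-0.57],[-0.4,0.01,0.02],0],[[0,0,-0.57],[-0.4,0.01,0.02],0],[[0,0,-0.57],[-0.4,0.01,0.02],0]]}}

```text
clock: 27.1
eef_pos: [559.2, 20.7, 319.6]
tcp_rot: [3.141, -0.001, 2.241]
contact_force: [0.4, -0.1, -0.2]
opening: 0.5
grasp_force: 0.0
```

Emit:
{"method": "step_arm", "body": {"moves": [[[0,0,-0.89],[-0.77,0,0.35],0],[[0,0,-0.89],[-0.77,0,0.35],0],[[0,0,-0.89],[-0.77,0,0.35],0],[[0,0,-0.89],[-0.77,0,0.35],0],[[0,0,-0.89],[-0.77,0,0.35],0],[[0,0,-0.89],[-0.77,0,0.35],0],[[0,0,-0.89],[-0.77,0,0.35],0]]}}

```text
clock: 27.8
eef_pos: [655.0, -98.6, 249.9]
tcp_rot: [3.141, -0.0, 2.936]
contact_force: [0.2, -0.1, -0.1]
opening: 0.497
grasp_force: 0.0
```

Run:
```python
from h import *
s=telemetry.sense(); print(s['clock'],s['eef_pos'],s['tcp_rot'],s['qpos'])
c=imaging.calibration('wrist'); im=grab('wrist','w11.png')
for n,z in(('pin',8),('pin_flange',58),('pin_stand',0),('sugar_jar',0)):
    m=imaging.mark_of('wrist',n)[:2]
    print(n,[(k['xy'],round(k['conf'],2),np.round(onz('wrist',k['xy'],z,c),1)) for k in m])
print('ext',imaging.recognise('wrist','pin')[:2])
print('proj 655,-127 z97/58',proj('wrist',np.array([655,-127,97]),c),proj('wrist',np.array([655,-127,58]),c))
# white top of the stand -> centre
g=cv2.cvtColor(im,cv2.COLOR_RGB2GRAY); x,y=proj('wrist',np.array([655,-127,75]),c).astype(int)
cv2.imwrite('pics/p.png',im[:,:,::-1])
print(x,y); print(g[max(0,y-48):y+48:3, max(0,x-54):x+54:3])
```

```text
27.8 [655.02429503 -98.64720038 249.94259351] [ 3.14088288e+00 -2.07907631e-05  2.93590510e+00] [-1.52109214e-01  3.95254242e-01  1.52826426e+00  7.56446028e-04
  1.21805699e+00 -1.51747930e+00]
pin [([240.0, 153.7], 0.61, array([ 656.3, -128.1,    8. ]))]
pin_flange [([239.1, 162.8], 0.64, array([ 655.8, -125.4,   58. ]))]
pin_stand [([242.3, 148.9], 0.92, array([ 652.5, -124.8,    0. ]))]
sugar_jar [([194.9, 237.6], 0.91, array([ 761.1, -217.4,    0. ]))]
ext [{'extent': [227.3, 150.3, 22.7, 33.0], 'conf': 0.79}, {'extent': [66.4, 0.0, 46.6, 49.1], 'conf': 0.64}]
proj 655,-127 z97/58 [234.32993859 172.2478038 ] [237.47581276 162.39183112]
236 166
[[184 181 181 ... 178 177 178]
 [180 182 181 ... 178 176 175]
 [180 179 179 ... 175 176 176]
 ...
 [111 111 108 ... 178 179 178]
 [108 108 108 ... 176 176 178]
 [112 110 110 ... 177 177 178]]
```

Run:
```python
from h import *
plan([((655.5,-126,160),down(-1.0)),((655.5,-126,125),down(-1.77)),((655.5,-126,71),down(-1.77))])
plan([((655.5,-126,71),down(-.985)),((655.5,-126,71),down(-.2))])
```

```text
[0.0, -0.0, 0.509] [-0.014, -0.064, 0.225] rows 3 -> [655.2, -112.9, 204.9]
[0.0, -0.0, 0.51] [-0.038, -0.053, 0.224] rows 3 -> [655.5, -125.9, 160.1]
[0.0, -0.0, 0.49] [-0.0, -0.0, 0.088] rows 3 -> [655.5, -125.9, 142.5]
[0.0, -0.0, 0.49] [-0.001, -0.0, 0.087] rows 3 -> [655.5, -126.1, 125.1]
[0.0, -0.0, 0.0] [0.0, -0.0, 0.27] rows 2 -> [655.5, -126.1, 71.1]
[0.0, -0.0, -0.5] [0.0, -0.0, 0.0] rows 3 -> [655.5, -126.1, 71.1]
[0.0, -0.0, -0.499] [0.0, -0.0, 0.0] rows 3 -> [655.5, -126.1, 71.1]
[0.0, -0.0, -0.5] [0.0, -0.0, 0.0] rows 3 -> [655.5, -126.1, 71.1]
[0.0, -0.0, -0.5] [0.0, 0.0, 0.0] rows 3 -> [655.5, -126.1, 71.1]
```

Emit:
{"method": "step_arm", "body": {"moves": [[[0,0,0.509],[-0.014,-0.064,0.225],0.2],[[0,0,0.509],[-0.014,-0.064,0.225],0.2],[[0,0,0.509],[-0.014,-0.064,0.225],0.2],[[0,0,0.509],[-0.014,-0.064,0.225],0.2]]}}

```text
clock: 28.5
eef_pos: [655.1, -112.9, 204.7]
tcp_rot: [3.141, -0.0, 2.54]
contact_force: [0.7, -0.2, -0.3]
opening: 0.602
grasp_force: 0.0
```

Emit:
{"method": "step_arm", "body": {"moves": [[[0,0,0.51],[-0.038,-0.053,0.224],0.2],[[0,0,0.51],[-0.038,-0.053,0.224],0.2],[[0,0,0.51],[-0.038,-0.053,0.224],0.2],[[0,0,0.51],[-0.038,-0.053,0.224],0.2]]}}

```text
clock: 28.9
eef_pos: [655.6, -125.9, 160.2]
tcp_rot: [3.141, -0.0, 2.142]
contact_force: [0.7, 0.4, 0.0]
opening: 0.601
grasp_force: 0.0
```

Emit:
{"method": "step_arm", "body": {"moves": [[[0,0,0.49],[0,0,0.088],0.2],[[0,0,0.49],[0,0,0.088],0.2],[[0,0,0.49],[0,0,0.088],0.2],[[0,0,0.98],[-0.001,-0.001,0.175],0.2],[[0,0,0.98],[-0.001,-0.001,0.175],0.2],[[0,0,0.98],[-0.001,-0.001,0.175],0.2],[[0,0,0.98],[-0.001,-0.001,0.175],0.2],[[0,0,0.98],[-0.001,-0.001,0.175],0.2]]}}

```text
clock: 29.7
eef_pos: [655.8, -126.1, 125.6]
tcp_rot: [3.141, -0.0, 1.377]
contact_force: [-0.8, 0.3, -0.0]
opening: 0.6
grasp_force: 0.0
```

Run:
```python
from h import *
s=telemetry.sense(); print(s['clock'],s['eef_pos'],s['tcp_rot'],s['qpos'][5])
c=imaging.calibration('wrist'); im=grab('wrist','w12.png')
for n,z in(('pin',8),('pin_flange',58)):
    m=imaging.mark_of('wrist',n)[:2]
    print(n,[(k['xy'],round(k['conf'],2),np.round(onz('wrist',k['xy'],z,c),1)) for k in m])
print(proj('wrist',s['eef_pos']*[1,1,0]+[0,0,97],c))
```

```text
29.7 [ 655.80241092 -126.11376255  125.59730917] [ 3.14063318e+00 -4.47210977e-04  1.37709720e+00] 0.0009502090144630313
pin [([265.7, 178.7], 0.73, array([ 656.7, -127.4,    8. ]))]
pin_flange [([265.3, 195.3], 0.72, array([ 656.7, -124.2,   58. ]))]
[264.7659795  221.17052842]
```

Good alignment. I'll descend, grip, open, turn 90° and grip again so the pin is centred in both directions.

Emit:
{"method": "step_arm", "body": {"moves": [[[0,0,0],[0,0,0.13],0.2],[[0,0,0],[0,0,0.27],0.2],[[0,0,0],[0,0,0.27],0.2],[[0,0,0],[0,0,0.27],-0.3],[[0,0,0],[0,0,0.27],-0.7],[[0,0,0],[0,0,0.27],-0.9],[[0,0,0],[0,0,0.27],-0.9],[[0,0,0],[0,0,0.27],-0.9]], "squeeze": 20}}

```text
clock: 30.65
eef_pos: [656.6, -126.4, 72.6]
tcp_rot: [3.139, -0.0, 1.372]
contact_force: [0.4, -0.1, 7.1]
opening: 0.2
grasp_force: 22.4
```

Emit:
{"method": "step_arm", "body": {"moves": [[[0,0,0],[0,0,0],0],[[0,0,0],[0,0,0],0.1],[[0,0,0],[0,0,0],0.1]]}}

```text
clock: 30.95
eef_pos: [655.2, -126.1, 71.0]
tcp_rot: [-3.141, -0.0, 1.372]
contact_force: [-0.6, 0.4, 0.1]
opening: 0.552
grasp_force: 0.0
```

Emit:
{"method": "step_arm", "body": {"moves": [[[0,0,-0.2],[0,0,0],0.1],[[0,0,-0.4],[0,0,0],0.1],[[0,0,-0.6],[0,0,0],0.1],[[0,0,-0.8],[0,0,0],0.1],[[0,0,-1],[0,0,0],0.1],[[0,0,-1],[0,0,0],0.1],[[0,0,-1],[0,0,0],0.1],[[0,0,-1],[0,0,0],0.1]]}}

```text
clock: 31.75
eef_pos: [655.3, -126.1, 70.9]
tcp_rot: [3.142, -0.001, 2.156]
contact_force: [-0.8, -0.4, -0.4]
opening: 0.552
grasp_force: 0.0
```

Emit:
{"method": "step_arm", "body": {"moves": [[[0,0,-0.2],[0,0,0],0.1],[[0,0,-0.4],[0,0,0],0.1],[[0,0,-0.6],[0,0,0],0.1],[[0,0,-0.8],[0,0,0],0.1],[[0,0,-1],[0,0,0],0.1],[[0,0,-1],[0,0,0],0.1],[[0,0,-1],[0,0,0],0.1],[[0,0,-1],[0,0,0],0.1]]}}

```text
clock: 32.55
eef_pos: [655.4, -126.1, 71.0]
tcp_rot: [3.141, -0.0, 2.94]
contact_force: [-0.1, 0.1, 1.2]
opening: 0.549
grasp_force: 0.0
```

Emit:
{"method": "step_arm", "body": {"moves": [[[0,0,0],[0,0,0],-0.3],[[0,0,0],[0,0,0],-0.7],[[0,0,0],[0,0,0],-0.9],[[0,0,0],[0,0,0],-0.9],[[0,0,0],[0,0,0],-0.9]], "squeeze": 40}}

```text
clock: 33.05
eef_pos: [655.5, -126.2, 71.2]
tcp_rot: [3.141, 0.0, 2.942]
contact_force: [-0.1, -0.7, 0.6]
opening: 0.193
grasp_force: 39.0
```

Run:
```python
from h import *
s=telemetry.sense(); print(s['eef_pos'])
plan([((655.5,-126,180),None)]); plan([((655.5,-126,300),None),((545,40,300),down(-.2))],n=2)
c=pickle.load(open('cw1.pkl','rb')); print(onz('wrist',(147.3,183.4),182,c))
```

```text
[ 655.51516289 -126.19947974   71.15523388]
[0.0, 0.0, 0.0] [0.0, 0.0, -0.545] rows 3 -> [655.5, -126.1, 180.1]
[0.0, 0.0, 0.0] [0.0, 0.0, -0.6] rows 3 -> [655.5, -126.1, 300.1]
[0.0, 0.0, 0.0] [0.71, 0.7, 0.0] rows 4 -> [544.2, 39.3, 300.1]
[499.19786022  64.5799349  182.        ]
```

Emit:
{"method": "step_arm", "body": {"moves": [[[0,0,0],[0,0,-0.15],-0.9],[[0,0,0],[0,0,-0.35],-0.9],[[0,0,0],[0,0,-0.545],-0.9],[[0,0,0],[0,0,-0.545],-0.9]]}}

```text
clock: 33.45
eef_pos: [658.7, -126.8, 186.1]
tcp_rot: [3.141, 0.009, 2.942]
contact_force: [0.1, 0.5, -0.4]
opening: 0.194
grasp_force: 39.5
```

Emit:
{"method": "step_arm", "body": {"moves": [[[0,0,0],[0,0,-0.2],-0.9],[[0,0,0],[0,0,-0.4],-0.9],[[0,0,0],[0,0,-0.6],-0.9],[[0,0,0],[0,0,-0.6],-0.9]]}}

```text
clock: 33.85
eef_pos: [657.9, -126.7, 305.8]
tcp_rot: [3.141, 0.009, 2.942]
contact_force: [0.3, 0.2, -1.0]
opening: 0.198
grasp_force: 39.5
```

Emit:
{"method": "step_arm", "body": {"moves": [[[0,0,0],[0.15,0.15,0],-0.9],[[0,0,0],[0.32,0.32,0],-0.9],[[0,0,0],[0.5,0.5,0],-0.9],[[0,0,0],[0.71,0.7,0],-0.9],[[0,0,0],[0.71,0.7,0],-0.9],[[0,0,0],[0.71,0.7,0],-0.9],[[0,0,0],[0.71,0.7,0],-0.9],[[0,0,0],[0.71,0.7,0],-0.9]]}}

```text
clock: 34.65
eef_pos: [544.7, 38.1, 299.7]
tcp_rot: [3.142, -0.0, 2.941]
contact_force: [-0.1, 0.4, -0.3]
opening: 0.197
grasp_force: 39.5
```

Run:
```python
from h import *
s=telemetry.sense(); print(s['clock'],s['eef_pos'],s['tcp_rot'],load()[0],s['opening'],s['grasp_force'])
c=imaging.calibration('wrist'); im=grab('wrist','w13.png')
P=np.array([499.5,65.1,182]); px=proj('wrist',P,c); print('pred',px,'tip',proj('wrist',s['eef_pos']+[1.1,-.2,-63],c), 'r px', np.linalg.norm(proj('wrist',P+[7.5,0,0],c)-px))
for n,z in(('fork_top',182),('keeper_eye',170),('keeper_peg',210),('pin',238)):
    print(n,[(np.round(k['xy'],1),round(k['conf'],2),np.round(onz('wrist',k['xy'],z,c),1)) for k in imaging.mark_of('wrist',n)[:2]])
g=cv2.cvtColor(im,cv2.COLOR_RGB2GRAY); x,y=px.round().astype(int)
np.set_printoptions(linewidth=250,threshold=10000); print(x-22,y-20);print(g[y-20:y+21:2,x-22:x+23:2])
cv2.imwrite('pics/v.png',cv2.resize(im[max(0,y-70):y+130,x-100:x+100,::-1],(560,560)))
```

```text
34.65 [544.69695953  38.07732481 299.69241051] [ 3.14152999e+00 -5.31210157e-05  2.94132006e+00] [544.16034592  39.27887173 300.10022143] 0.19719783133860486 39.49576020240784
pred [284.12295587 118.97421413] tip [262.530785   201.42699026] r px 9.189469633557911
fork_top [(array([283., 118.]), 0.96, array([498.5,  64.3, 182. ])), (array([338.6, 103.4]), 0.27, array([496. , 110.3, 182. ]))]
keeper_eye [(array([282.3, 117.3]), 0.97, array([499.3,  64.3, 170. ])), (array([405.1, 105.1]), 0.55, array([509.9, 167.6, 170. ]))]
keeper_peg [(array([445.1, 120.2]), 0.88, array([520.2, 179. , 210. ]))]
pin [(array([261.8, 199.4]), 0.85, array([543.7,  37.8, 238. ]))]
262 99
[[ 56  55  57  58  56  56  56  58  62  59  56  57  55  57  56  55  58  58  56  58  59  56  55]
 [ 58  61  55  58  57  57  59  58  57  59  60  56  57  57  58  58  60  62  57  59  57  60  59]
 [ 58  57  57  56  58  59  56  58  58  56  56  54  59  59  58  58  59  59  58  57  55  57  57]
 [ 59  59  54  58  58  59  55  56  58  57  57  56  57  58  58  58  60  58  58  57  59  61  57]
 [ 53  57  58  58  58  60  57  54  57  58  60 
[... 869 characters left out ...]
5  60  56  57  57  53  59  59  58]
 [ 59  57  59  59  56  56  56  56  59  64  69  65  58  60  56  56  57  58  57  58  54  53  55]
 [ 58  58  60  59  56  54  56  60  58  57  53  57  60  56  50  56  55  56  57  56  63  54  59]
 [ 57  55  58  59  57  57  56  55  60  58  57  57  55  55  56  58  56  58  55  61  59  59  56]
 [ 58  60  56  57  56  56  58  57  58  59  62  58  54  58  55  59  60  54  58  57  57  60  58]
 [ 60  59  63  58  61  58  60  58  58  60  62  57  59  59  59  57  58  59  56  59  62  57  56]
 [ 62  62  59  63  64  62  61  64  62  62  62  62  63  64  64  61  61  62  64  63  59  64  64]
 [155 154 153 153 154 155 153 155 154 153 153 155 154 155 155 155 155 155 155 153 155 155 152]]
```

Run:
```python
from h import *
plan([((497.9,64.8,270),down(-.2)),((497.9,64.8,252),down(-.2))])
```

```text
[0.0, 0.0, 0.0] [0.252, 0.079, 0.151] rows 2 -> [497.9, 64.8, 269.9]
[0.0, 0.0, 0.0] [0.0, 0.0, 0.09] rows 1 -> [497.9, 64.8, 251.9]
```

Emit:
{"method": "step_arm", "body": {"moves": [[[0,0,0],[0.12,0.04,0.05],-0.9],[[0,0,0],[0.252,0.079,0.1],-0.9],[[0,0,0],[0.252,0.079,0.151],-0.9],[[0,0,0],[0.252,0.079,0.2],-0.9],[[0,0,0],[0.252,0.079,0.241],-0.9],[[0,0,0],[0.252,0.079,0.241],-0.9],[[0,0,0],[0.252,0.079,0.241],-0.9],[[0,0,0],[0.252,0.079,0.241],-0.9]]}}

```text
clock: 35.7
eef_pos: [498.3, 64.4, 252.2]
tcp_rot: [3.141, 0.001, 2.942]
contact_force: [-0.4, 0.9, -1.8]
opening: 0.2
grasp_force: 39.5
```

Run:
```python
from h import *
s=telemetry.sense(); print(s['clock'],s['eef_pos'],s['contact_force'],load()[0])
c=imaging.calibration('wrist'); im=grab('wrist','w14.png')
px=proj('wrist',np.array([499,64.6,182]),c); print('hole pred',px,'tip pred',proj('wrist',s['eef_pos']+[1.1,-.2,-63],c))
print([proj('wrist',np.array([499,64.6,182])+d,c)-px for d in np.eye(3)*5])
x,y=px.round().astype(int)
a=cv2.resize(im[y-45:y+75,x-60:x+60,::-1],(540,540),interpolation=cv2.INTER_CUBIC)
cv2.imwrite('pics/c14.png',a); print(x-60,y-45)
```

```text
35.7 [498.2640941   64.42846605 252.2273401 ] [-0.36525396  0.87351773 -1.8164345 ] [497.90781364  64.79289134 251.90501357]
hole pred [262.92428672 197.11221885] tip pred [262.4865214  201.32078752]
[array([1.36666472, 6.31547263]), array([ 6.79279233, -1.28670469]), array([-0.01476048,  2.49102139])]
203 152
```

View pics/c14.png

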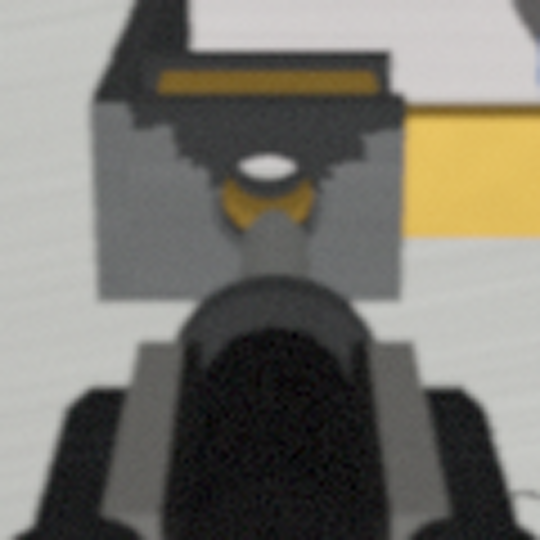

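The crop shows the fork hole, with the yellow eye aligned under it, at about (267,196). The pin tip is at about (275,225), so it needs 1–2 mm back toward the robot and about 1 mm to the right. I'm correcting this and feeding it in slowly.

Emit:
{"method": "step_arm", "body": {"moves": [[[0,0,0],[0.006,-0.007,0],-0.9],[[0,0,0],[0.006,-0.007,0],-0.9],[[0,0,0],[0.006,-0.007,0.02],-0.9],[[0,0,0],[0.006,-0.007,0.04],-0.9],[[0,0,0],[0.006,-0.007,0.055],-0.9],[[0,0,0],[0.006,-0.007,0.065],-0.9],[[0,0,0],[0.006,-0.007,0.065],-0.9]]}}

```text
clock: 36.45
eef_pos: [496.0, 63.4, 238.5]
tcp_rot: [3.141, -0.001, 2.942]
contact_force: [1.1, -0.7, -0.1]
opening: 0.196
grasp_force: 39.5
```

Emit:
{"method": "step_arm", "body": {"moves": [[[0,0,0],[0,0,0.015],-0.9],[[0,0,0],[0,0,0.03],-0.9],[[0,0,0],[0,0,0.045],-0.9],[[0,0,0],[0,0,0.06],-0.9],[[0,0,0],[0,0,0.075],-0.9],[[0,0,0],[0,0,0.075],-0.9]]}}

```text
clock: 37.05
eef_pos: [495.9, 63.4, 223.4]
tcp_rot: [3.141, -0.001, 2.942]
contact_force: [-0.3, 0.9, -0.5]
opening: 0.194
grasp_force: 39.5
```

Emit:
{"method": "step_arm", "body": {"moves": [[[0,0,0],[0,0,0.015],-0.9],[[0,0,0],[0,0,0.03],-0.9],[[0,0,0],[0,0,0.045],-0.9],[[0,0,0],[0,0,0.06],-0.9],[[0,0,0],[0,0,0.08],-0.9],[[0,0,0],[0,0,0.1],-0.9],[[0,0,0],[0,0,0.115],-0.9],[[0,0,0],[0,0,0.115],-0.9]]}}

```text
clock: 37.85
eef_pos: [495.9, 63.5, 200.4]
tcp_rot: [3.141, -0.001, 2.942]
contact_force: [-0.2, -0.3, -0.6]
opening: 0.198
grasp_force: 39.5
```

Emit:
{"method": "step_arm", "body": {"moves": [[[0,0,0],[0,0,0.01],-0.9],[[0,0,0],[0,0,0.02],-0.9],[[0,0,0],[0,0,0.03],-0.9],[[0,0,0],[0,0,0.035],-0.9],[[0,0,0],[0,0,0.035],-0.9]]}}

```text
clock: 38.35
eef_pos: [496.4, 63.5, 195.0]
tcp_rot: [3.141, 0.001, 2.942]
contact_force: [-5.2, -1.2, 12.7]
opening: 0.194
grasp_force: 41.0
```

Emit:
{"method": "step_arm", "body": {"moves": [[[0,0,0],[0,0,0],-0.3],[[0,0,0],[0,0,0],0],[[0,0,0],[0,0,0],0],[[0,0,0],[0,0,0],0],[[0,0,0],[0,0,-0.2],0],[[0,0,0],[0,0,-0.4],0],[[0,0,0],[0,0,-0.6],0],[[0,0,0],[0,0,-0.6],0]]}}

```text
clock: 39.15
eef_pos: [499.0, 63.8, 319.3]
tcp_rot: [3.138, 0.008, 2.942]
contact_force: [0.8, -0.4, -0.5]
opening: 0.499
grasp_force: 0.0
```

Run:
```python
from h import *
s=telemetry.sense(); print(s['clock'],s['eef_pos'],s['contact_force'],s['opening'])
c=imaging.calibration('wrist'); im=grab('wrist','w15.png')
for n,z in(('pin_flange',182),('keeper_peg',210)):
    print(n,[(np.round(k['xy'],1),round(k['conf'],2),np.round(onz('wrist',k['xy'],z,c),1)) for k in imaging.mark_of('wrist',n)[:2]])
F=np.array([498.3,64.4,0])
print({z:proj('wrist',F+[0,0,z],c).round(1).tolist() for z in(182,187,221)})
hsv=cv2.cvtColor(im,cv2.COLOR_RGB2HSV); x,y=proj('wrist',F+[0,0,200],c).astype(int); m=(cv2.cvtColor(im,cv2.COLOR_RGB2GRAY)<35).astype(np.uint8)
m[:y-40]=0;m[y+60:]=0;m[:,:x-45]=0;m[:,x+45:]=0
n,l,st,ce=cv2.connectedComponentsWithStats(m); print([(st[i].tolist(),ce[i].round(1).tolist()) for i in range(1,n) if st[i,4]>60])
for n in('scene','side'):
    grab(n,n+'16.png'); print(n,'flange',[(np.round(k['xy'],1),round(k['conf'],2)) for k in imaging.mark_of(n,'pin_flange')[:2]],'fork',proj(n,F+[0,0,182]).round(1), 'green',[(np.round(k['xy'],1),round(k['conf'],2)) for k in imaging.mark_of(n,'green_tube')[:1]])
```

```text
39.15 [498.96590866  63.76930783 319.34721097] [ 0.81298246 -0.37431525 -0.53675798] 0.49924105508511546
pin_flange [(array([259.9, 167.6]), 0.69, array([496.5,  62. , 182. ]))]
keeper_peg [(array([400.7, 178.6]), 0.85, array([521.7, 177.7, 210. ]))]
{182: [262.9, 168.9], 187: [262.9, 170.5], 221: [262.9, 182.3]}
[([254, 161, 18, 15, 180], [262.4, 167.4])]
scene flange [(array([277.9, 168.3]), 0.47)] fork [277.5 169.7] green [(array([210.7, 165.4]), 0.6)]
side flange [(array([220.2, 149.8]), 0.6), (array([325.8, 195.8]), 0.25)] fork [219.5 153.6] green [(array([187.9, 268.1]), 0.7)]
```

Run:
```python
from h import *
np.set_printoptions(linewidth=250,threshold=10000)
im=cv2.imread('pics/w15.png'); g=cv2.cvtColor(im,cv2.COLOR_BGR2GRAY); print(g[144:220:2,232:296:2])
for f in('scene0','scene16'):
    print(f); print(cv2.cvtColor(cv2.imread(f'pics/{f}.png'),cv2.COLOR_BGR2GRAY)[150:186,264:292])
```

```text
[[185 163  67  47  43  41  44  48 119 141 138 140 140 140 142 140 141 139 139 139 140 138 139 138 138 137 158 192 194 192 192 195]
 [181 133  47  45  42  48  53  54  56  53  54  51  55  54  55  59  54  53  53  54  55  52  57  53  54  52 114 189 191 192 191 193]
 [172  92  44  46  43  54  77  84  82  84  84  84  80  84  83  84  81  84  86  85  82  81  83  81  82  61 114 188 191 193 193 192]
 [141  55  46  44  47  50  67  74  72  70  72  70  70  71  70  74  71  71  70  70  70  71  73  71  67  54  80 154 192 194 192 192]
 [133  97  94  94  89  92  96  92  91  90  93  69  50  49  51  49  54  51  59  87  92  90  92  91  88  91  92 116 177 181 180 182]
 [135  98  99 100 101 100 100 100 103 102  85  61  58  52  49  50  53  53  57  88 104 103 100 101 102 101 103 105 110 109 111 111]
 [138 101  99 101 101 103  99 103 101 101  94  56  52  47  50  48  51  46  48  79  94 102 101 101 105 101 102 125 173 176 177 176]
 [147 100 101  99 104 104 101 104 101 101  87  51  50  47  54  55  53  52  52  69  61  92 101 101 104 103 104 131 180 183 183 181]
 [143 101 101 102 101 103 102 104 100  93  60  53  5
[... 11475 characters left out ...]
  95 105]
 [111 107  84  53  28  28  36  59  89  91  73  70  74  66  54  50  44  42  49  55  56  55  57  56  66  68  78  88]
 [111 101  79  49  34  24  36  63  95 101  95  91  97  94  80  64  50  48  52  55  58  56  58  58  57  57  65  68]
 [110 102  79  50  33  28  34  61  95 102 104 102 103 105  98  85  70  61  65  64  62  63  60  58  53  51  55  60]
 [111 101  77  47  31  29  34  62  88  94  91  94 101 104 106 100  92  86  88  85  83  77  74  63  54  56  57  64]
 [113 101  73  48  30  29  36  54  73  76  71  75  84  92 100 101 103 102 102 103  98  94  85  67  60  59  66  78]
 [114 103  74  41  28  28  27  43  61  62  63  62  65  76  82  88  88  92 103 104 109 101  91  76  64  64  79  95]]
```

```bash
python3 -c "
from h import *
print(r.sign_off())"
```

```text
the job is handed in; nothing more can be done
None
```

The job is handed in at about 39 s of the 72 s allowed: both tubes are down in their own wells, the keeper bar is shut against its stop, and the pin is down with its flange on the fork; its score was not reported back.

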